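# Lever open the light box cover and slide in the frosted plate

### The job

Take the bottle opener out of its stand and, with its thin blade in the notch under the front edge of the light box's metal cover, lever the cover up and push it fully open, past upright; keep the hand itself off the cover. Put the opener back in its stand, then slide the frosted plate from its rack fully down into the slot that the cover was hiding, let go, and leave the cover open. Do not knock or shift the vase, the steel tumbler or the trivet.

Things in the scene. Friction and masses are not known exactly. Their poses are not given: they have to be found in the camera images.
- lightbox: White plastic light box, fixed, 160 x 170 x 96 mm (x, y, z). Origin: centre of its underside; x points from its front (notch side, turned roughly away from the robot) to its back. A metal cover, 130 x 149 x 6 mm, lies in its top between 9 mm cheeks, front edge flush with the front face; behind its hinge is a 30 mm strip with a rocker switch (8 mm high). Vase and tumbler stand 25 mm off its sides.
- notch (a point): Middle of the open mouth of the pry notch in the box's front face: 50 mm wide (y), 20 mm high (70 to 90 mm above the table), 25 mm deep (x). Its ceiling is the underside of the cover's front edge. Axes as the light box.
- hinge (a point): Middle of the cover's hinge line, which runs along the box's y, level with the cover's top face (96 mm above the table), 130 mm behind its front edge. The cover's underside is a plane 6 mm from this line. Axes as the light box.
- cover (a joint): Angle of the cover about the hinge: 0 closed and level, 1.57 upright, 1.92 its stop (leaning back). The stiff hinge holds the cover wherever it is left; lifting its front edge takes about 2 N.
- cover_edge (a point): Middle of the cover's front lower edge; moves with the cover. Its x runs in the cover towards the hinge, z out of the cover's top face.
- slot (a point): Centre of the slot's mouth, in the deck below the cover, 90 mm above the table. Slot 10.5 mm along the box's x and 84 mm along its y, 35 mm deep with a flat floor. Axes as the light box. The slot is 60 mm in front of the hinge.
- opener_grip (a point): Chrome bottle opener, 180 g, upright in its stand, blade down. Point: middle of its handle, 108 mm above the blade tip. z runs from the tip up, x is square to its flat faces. Handle 16 mm thick (x), 26 mm wide (y), 85 to 127 mm above the tip; above it an open head 36 mm wide, 10 mm thick, up to 150 mm. Blade straight, 3 mm thick (x), 22 mm wide (y), from the tip up to 85 mm.
- opener_tip (a point): Middle of the opener's blade tip. Axes as opener_grip.
- stand_mouth (a point): Centre of the slot in the top of the opener's stand, a fixed grey block 70 x 80 mm and 90 mm high. The slot is 8 mm (x) by 28 mm (y) and goes down to the table; the blade hangs in it with the handle's shoulders resting on the block's top, so that the tip is 5 mm above the table.
- plate_center (a point): Frosted plate, 100 g, 8 mm thick (x), 80 mm wide (y), 110 mm tall (z), standing upright in its rack. This point is its centre, 55 mm above its foot. Its lowest 8 mm are thinner (5 mm by 74 mm) to lead it in.
- plate_foot (a point): Middle of the plate's foot. Axes as plate_center. It stands on the rack's slot floor, 5 mm above the table. Fully home in the light box, it is 35 mm below the point slot.
- rack: Fixed grey rack of the plate, 50 x 110 x 35 mm, with a slot 11 x 86 mm, 30 mm deep. Origin: centre of its underside; axes as the plate at the start.
- vase_mid (a point): Teal ceramic vase, 68 mm across, 140 mm tall, narrow neck; fragile bystander. Point half-way up.
- mug_mid (a point): Steel tumbler without handle, 66 mm across, 95 mm tall; bystander. Point half-way up.
- trivet: Red enamelled cast-iron trivet, 166 mm across, 20 mm high, lying on the table; bystander. Origin: centre of its underside.
- turntable: White turntable, 170 mm across, 29 mm high, fixed base and freely turning platter; not part of the job. Origin: centre of its underside.

How it is judged:
By the outcome, as a careful person would: the job done as asked, in the order asked, and still so for the second after the job is handed in, with the robot touching nothing.
It also fails if it takes over 72 s, if anything falls off the work surface, if the arm or the gripper's body presses on something with over 40 N, if the wrist force passes 120 N, or if a joint passes its speed limit or range.

### The arm

A 7-joint arm with a two-finger parallel gripper is mounted at the origin on the work surface. World frame = base frame: x ahead of the robot, y to its left, z up, the work surface at z = 0. Lengths are in m, angles in degrees, forces in N, time in s.
With the tool pointing down it reaches from about 0.425 to 0.875 m from the base axis. Payload 4.7 kg.
Tool frame: the origin (TCP) lies midway between the tips of the shut fingers; the grasp point (between the pads) lies env.grip_point_offset behind it (env.grip_point_offset is the distance from the TCP to the grasp point, in m); x points along the fingers, y is the direction in which the jaws open and shut, and the axes are right-handed (so a half turn about x gives the same grasp; the last joint's range is limited). The gripper opens to 87 mm and grips with 3 to 60 N. Pads are 19 mm wide; open, the fingers measure 117 mm over their backs; the gripper's body (75 mm by 190 mm) begins 51 mm behind the grasp point.
Start: joints at [-74.536, 18.392, -4.016, 83.108, 1.295, 78.541, -3.26], TCP at [0.164, 0.629, 0.223] pointing down, gripper open.
Joint ranges: [-163.93, 163.93], [-17.29, 119.83], [-79.2, 71.16], [3.27, 140.29], [-89.18, 269.18], [5.43, 117.66], [-154.24, 154.24]. Speed limits (degrees/s): [147.25, 147.25, 180, 180, 180, 180, 180].

### API

Orientations are given as [roll, pitch, yaw] about the fixed x, y, z axes, in that order (R = Rz(yaw) Ry(pitch) Rx(roll)).
In Python, from cell import readout, read_camera, camera_params, sign_off, spot_in, pinpoint, env gives the robot as it stands.
- The arm moves only by the shell command python3 -m pendant 'ROWS' [OPENING] [FORCE]. ROWS is a JSON object of lists of equal length, an entry for each row: "xyz": the shift along the world's x, y, z in m, a list of three; "turn": the turn about the world's z in rad. A call has 1 to 10 rows; each row shifts and turns the pose as measured when the row begins; what a row does not reach is not made up. A row lasts 1/8 s, in which the tool goes at most 62.5 mm and 10.7 degrees, less where a joint would pass 70% of its speed; a pose out of reach is approached as far as the arm can. A call is refused whole if a number of a shift passes 0.0625 or a number of a turn 0.188, either way. A call with a gripper value outside its range is refused whole. OPENING is the opening, from 0 (shut) to 1 (fully open), set as the call begins (- or left out, the last holds). The fingers move at their own pace and stop on an object; FORCE is the grip in N (left out, the last holds). Time passes only in rows, so rows that do not move let the fingers close. It gives the time, the measured TCP pose, the force and the opening at its end, in the units of the state.
- readout.get_obs(): the state, without advancing time (a new reading comes with each control period).
- read_camera(name): name is "scene" or "top" or "wrist"; returns the picture (384x512x3 uint8, red, green, blue); there is no depth.
- camera_params(name): a dict with "fx", "fy", "cx", "cy" (pixels), "k1" (the pictures are not rectified: a ray, as slopes to the right and down, at radius r is drawn at 1 + k1 r^2 times it, then the intrinsics apply), "rvec" (rotation vector, rad) and "tvec" (3), from world to camera coordinates, as OpenCV has them; the wrist camera has in their place "hand_eye" (4x4, takes a point from camera to tool coordinates, whose origin is the TCP and whose axes are the tool frame's). Camera axes: x right, y down, z forward; pixel columns grow to the right and rows downward; lengths in m; the calibration is good to about 2 mm. A picture is of the moment at which its call begins: read the wrist's pose just before it. camera_params takes no time and is no camera call.
- sign_off(): hands the job in, once; it reports no verdict.
Trained networks look in the newest picture that a camera, given by its name, has taken for a name from the list of things; names that differ only in an ending like _2 or _b are one class to them, and where a whole thing is asked for, a point or a joint stands for the part that bears it (a point fixed in the world has none). Each returns a list of dicts, best first, with "score" (0 to 1); they miss things now and then, are a little off and sometimes report something else, mostly with a low value. They report only what shows in the picture. A call takes as long as a camera call.
- spot_in(camera, name): "at" ([x, y, z] in m, in the coordinates of the camera as it stood for that picture, good to about 4 mm: the middle of the surface that is visible of it).
- pinpoint(camera, name): "at" ([x, y, z] in m, in the coordinates of the camera as it stood for that picture, good to about 4 mm: a listed point, or the origin of a listed thing).
The state is a dict: "time_s": time; "qpos": joint angles; "joint_velocities": joint speeds; "effort": joint torques, N m; "tool_pos": TCP position; "tool_rot": TCP orientation; "force": force on the tool from outside, world axes, zero at the start; "wrist_torque": the same for the moment, N m; "grip_width": finger opening in m.
Only numpy, scipy, OpenCV 4.12 (cv2) and the standard library are available. Lean on these libraries where they do the work, as an engineer would, in place of code of your own. Each camera call takes 0.05 s, during which the arm holds its last target.

## Working session

There is one attempt and no reset: what is moved stays moved. The work goes in short steps, Python scripts to look and compute and a shell command to move; the robot and the scene stay as the last step left them, time stands still between calls to the robot, and variables do not carry over. Pictures are saved under pics/ and viewed, and the job is handed in when it is done.

```bash
ls; mkdir -p pics; cat > h.py <<'E'
import numpy as np,cv2
from cell import readout, read_camera, camera_params, sign_off, spot_in, pinpoint, env
from scipy.spatial.transform import Rotation as R
def T_wc(name,obs=None):
    p=camera_params(name)
    if 'hand_eye' in p:
        o=obs or readout.get_obs()
        T=np.eye(4);T[:3,:3]=R.from_euler('xyz',o['tool_rot'],degrees=True).as_matrix();T[:3,3]=o['tool_pos']
        return T@np.array(p['hand_eye'])
    M=np.eye(4);M[:3,:3]=cv2.Rodrigues(np.array(p['rvec'],float))[0];M[:3,3]=np.ravel(p['tvec']);return np.linalg.inv(M)
def shot(name,f=None):
    T=T_wc(name);im=read_camera(name)
    if f: cv2.imwrite('pics/'+f,im[:,:,::-1])
    return im,T
def proj(name,pts,T):
    p=camera_params(name);c=(np.c_[np.atleast_2d(pts),np.ones(len(np.atleast_2d(pts)))]@np.linalg.inv(T).T)[:,:3]
    s=c[:,:2]/c[:,2:];r2=(s**2).sum(1,keepdims=True);s=s*(1+p['k1']*r2)
    return s*[p['fx'],p['fy']]+[p['cx'],p['cy']]
def pix_z(name,uv,T,z):
    p=camera_params(name);d=(np.atleast_2d(uv)-[p['cx'],p['cy']])/[p['fx'],p['fy']];s=d.copy()
    for _ in range(20): s=d/(1+p['k1']*(s**2).sum(1,keepdims=True))
    w=np.c_[s,np.ones(len(s))]@T[:3,:3].T
    return T[:3,3]+w*((z-T[2,3])/w[:,2:])
E
python3 - <<'E'
from h import *
o=readout.get_obs();print(o, env.grip_point_offset)
for c in ('scene','top','wrist'):
    im,T=shot(c,c+'0.png');print(c,T.round(3).tolist(),camera_params(c)['fx'],camera_params(c)['k1'])
    if c!='wrist':
        for n in ['lightbox','notch','hinge','slot','cover_edge','opener_grip','opener_tip','stand_mouth','plate_center','plate_foot','rack','vase_mid','mug_mid','trivet','turntable']:
            r=pinpoint(c,n)
            print(n,[(round(d['score'],2),(T@np.r_[d['at'],1])[:3].round(4).tolist()) for d in r[:2]])
print(readout.get_obs()['time_s'])
E
```

```text
pics
{'time_s': 0.0, 'qpos': array([-74.53547287,  18.43914584,  -4.01528989,  83.17745317,
         1.2948954 ,  78.54056908,  -3.26030996]), 'joint_velocities': array([-0.15080218, -0.05012801,  0.01843036, -0.09553083,  0.00833123,
        0.03195368, -0.0523349 ]), 'effort': array([-5.16359778e-04, -4.91289783e+01, -4.03998401e-01, -3.12528992e+01,
       -6.39036717e-02,  4.38574667e-02,  1.94277945e-04]), 'tool_pos': array([0.16437362, 0.62827954, 0.22143816]), 'tool_rot': array([ -87.00408564,   89.8879192 , -101.65936672]), 'force': array([0.35535499, 0.49165891, 0.46898601]), 'wrist_torque': array([ 0.01219081,  0.03500728, -0.02984502]), 'grip_width': 0.08712604834311533} 0.0187
scene [[0.557, 0.52, -0.648, 1.072], [0.831, -0.36, 0.425, -0.319], [-0.013, -0.774, -0.633, 0.603], [0.0, 0.0, 0.0, 1.0]] 352.08110668243523 -0.08411865233327713
lightbox [(0.65, [0.5399, -0.0092, -0.0004])]
notch [(0.34, [0.4748, 0.3153, 0.0619]), (0.29, [0.7329, 0.3229, -0.0005])]
hinge [(0.74, [0.4936, -0.0202, 0.0966])]
slot [(0.81, [0.5528, -0.0049, 0.0875]), (0.29, [0.4405, -0.3086, 0.1172])]
[... 1060 characters left out ...]
, [0.4407, -0.3083, 0.1156])]
opener_tip [(0.38, [0.4453, -0.3088, 0.1132])]
stand_mouth [(0.95, [0.4417, -0.3105, 0.0919])]
plate_center [(0.45, [0.4755, 0.3165, 0.0601])]
plate_foot [(0.48, [0.4757, 0.3163, 0.0062])]
rack [(0.59, [0.4763, 0.3124, 0.0002])]
vase_mid [(0.97, [0.5798, -0.1512, 0.0731])]
mug_mid [(0.77, [0.5423, 0.1398, 0.05]), (0.2, [0.6978, -0.3255, 0.0031])]
trivet [(0.81, [0.7355, 0.3185, 0.0009]), (0.3, [0.545, -0.0087, -0.0015])]
turntable [(0.8, [0.7001, -0.3282, 0.0021]), (0.52, [0.4764, 0.3131, 0.0012])]
wrist [[0.253, 0.935, 0.249, 0.097], [0.967, -0.245, -0.064, 0.647], [0.001, 0.257, -0.966, 0.385], [0.0, 0.0, 0.0, 1.0]] 310.4477053844058 -0.023247402727685114
1.65
```

View pics/scene0.png

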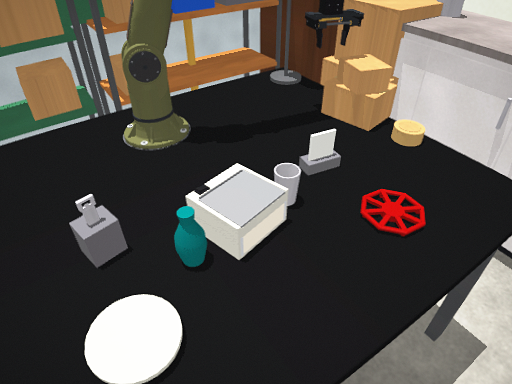

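View pics/top0.png

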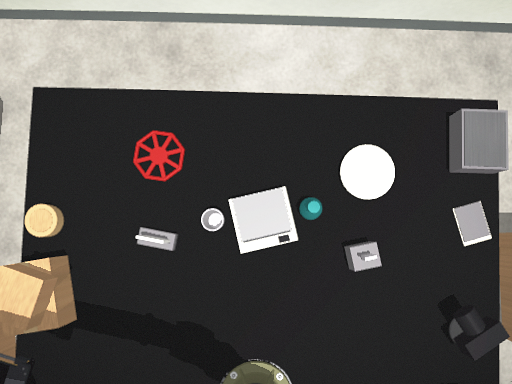

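```bash
python3 - <<'E'
import cv2
im=cv2.imread('pics/top0.png')
def c(x0,y0,x1,y1,f,s):
    cv2.imwrite('pics/'+f,cv2.resize(im[y0:y1,x0:x1],None,fx=s,fy=s,interpolation=cv2.INTER_CUBIC))
c(120,90,200,150,'t_plate.png',8);c(310,140,390,240,'t_x.png',6);c(180,110,330,220,'t_box.png',5);c(320,180,400,240,'t_op.png',8)
E
```

```text
(no output)
```

View pics/t_op.png

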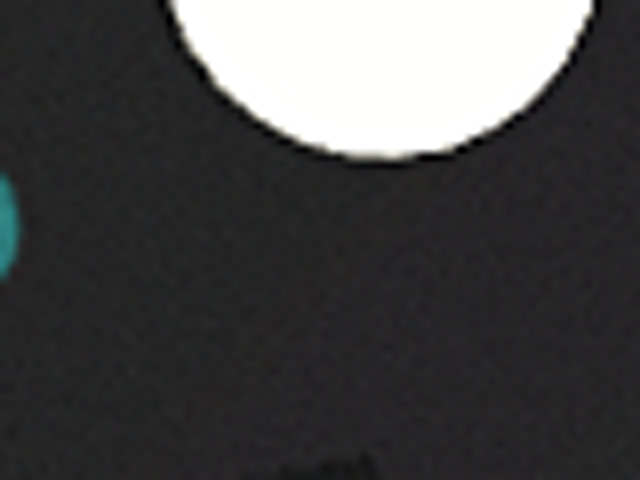

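View pics/t_box.png

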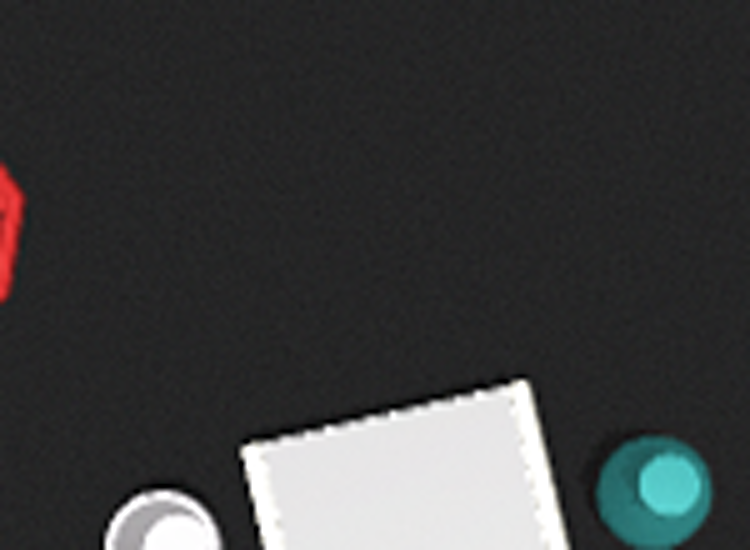

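View pics/t_plate.png

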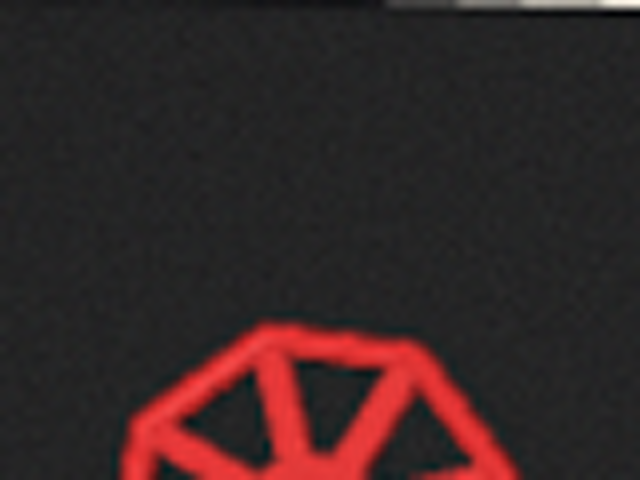

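```bash
python3 - <<'E'
from h import *
o=readout.get_obs()
M=R.from_euler('xyz',o['tool_rot'],degrees=True).as_matrix();print(M.round(3))
print(T_wc('wrist'),camera_params('wrist'))
E
```

```text
[[ 0.     0.253  0.967]
 [ 0.     0.967 -0.253]
 [-1.     0.     0.   ]]
[[ 2.52900296e-01  9.34898385e-01  2.49010944e-01  9.72416341e-02]
 [ 9.67492115e-01 -2.44558156e-01 -6.44229423e-02  6.46724194e-01]
 [ 6.68752696e-04  2.57208707e-01 -9.66355646e-01  3.84794459e-01]
 [ 0.00000000e+00  0.00000000e+00  0.00000000e+00  1.00000000e+00]] {'fx': 310.4477053844058, 'fy': 310.4477053844058, 'cx': 259.54474480500613, 'cy': 195.0787252874523, 'k1': -0.023247402727685114, 'hand_eye': array([[-5.89435081e-04, -2.57166592e-01,  9.66366906e-01,
        -1.62229341e-01],
       [ 9.99999823e-01, -7.05429877e-05,  5.91176781e-04,
         2.74597611e-04],
       [-8.38605096e-05,  9.66367083e-01,  2.57166588e-01,
        -6.95647962e-02],
       [ 0.00000000e+00,  0.00000000e+00,  0.00000000e+00,
         1.00000000e+00]])}
```

```bash
cat >> h.py <<'E'
def warp(im,cam,T,cx,cy,w,h,z,f,s=4):  # s px per mm... image x = world -y, image y = world -x
    W=int(w*s);H=int(h*s)
    u,v=np.meshgrid(np.arange(W),np.arange(H))
    X=cx+(H/2-v)/s/1000;Y=cy+(W/2-u)/s/1000
    p=proj(cam,np.c_[X.ravel(),Y.ravel(),np.full(X.size,z)],T).reshape(H,W,2).astype(np.float32)
    o=cv2.remap(im,p[...,0],p[...,1],cv2.INTER_CUBIC)
    cv2.imwrite('pics/'+f,o[:,:,::-1]);return o
E
python3 - <<'E'
from h import *
T=T_wc('top');im=cv2.imread('pics/top0.png')[:,:,::-1].copy()
a=warp(im,'top',T,0.44,-0.309,130,130,0.09,'w1.png',3)
b=warp(im,'top',T,0.475,0.315,130,130,0.035,'w2.png',3)
c=warp(im,'top',T,0.54,-0.008,200,200,0.096,'w3.png',2)
cv2.imwrite('pics/w.png',np.hstack([a,b,])[:,:,::-1])
E
```

```text
(no output)
```

View pics/w.png

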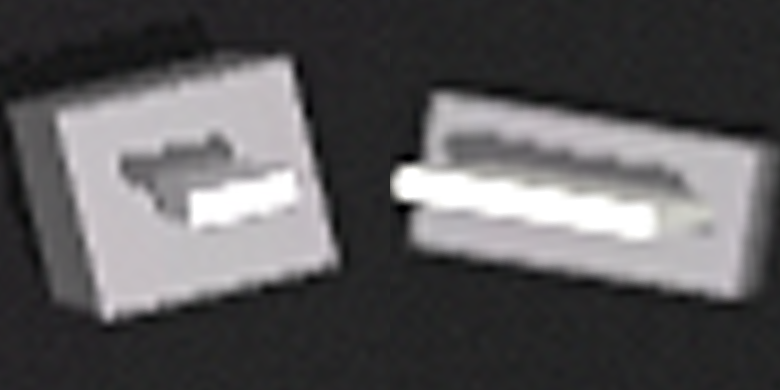

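View pics/w3.png

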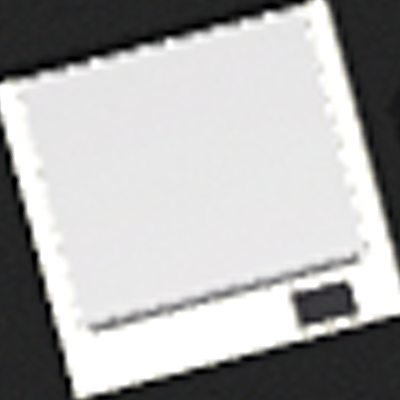

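```bash
python3 -m pendant '{"xyz":[[0.045,-0.028,0.005],[0.045,-0.028,0.005],[0.045,-0.028,0],[0.045,-0.03,0],[0.036,-0.045,0],[0.036,-0.045,0],[0.036,-0.045,0],[0.036,-0.045,0],[0.02,-0.055,0],[0.01,-0.058,0]],"turn":[-0.18,-0.18,-0.18,-0.18,-0.18,-0.18,-0.18,-0.18,-0.18,-0.18]}' 1 10
```

```text
time_s: 2.9
tool_pos: [0.5233, 0.2133, 0.2333]
tool_rot: [148.2, 89.5, 27.7]
force: [0.8, -0.1, 0.1]
grip_width: 0.087
```

```bash
python3 -m pendant '{"xyz":[[0.02,-0.056,0],[0.015,-0.058,0],[0.01,-0.058,0],[0,-0.058,0],[-0.01,-0.056,0],[-0.02,-0.056,0],[-0.025,-0.055,0],[-0.03,-0.052,0],[-0.03,-0.05,0],[-0.02,-0.03,0]],"turn":[-0.14,-0.14,-0.14,-0.14,-0.1,-0.1,-0.055,0,0,0]}' 1 10; python3 - <<'E'
from h import *
im,T=shot('wrist','wr1.png')
o=readout.get_obs();print(o['tool_pos'],o['tool_rot'])
for n in ['opener_grip','stand_mouth']:
    print(n,[(round(d['score'],2),(T@np.r_[d['at'],1])[:3].round(4).tolist()) for d in pinpoint('wrist',n)[:2]])
warp(im,'wrist',T,0.4425,-0.31,110,110,0.09,'ww1.png',5)
E
```

```text
time_s: 4.15
tool_pos: [0.43, -0.3355, 0.2361]
tool_rot: [151.3, 89.0, -17.7]
force: [0.1, -0.3, -0.1]
grip_width: 0.0871
[ 0.42646039 -0.34004672  0.23642084] [142.22696416  89.00116067 -27.1103959 ]
opener_grip []
stand_mouth [(0.57, [0.4406, -0.3093, 0.0921])]
```

View pics/wr1.png

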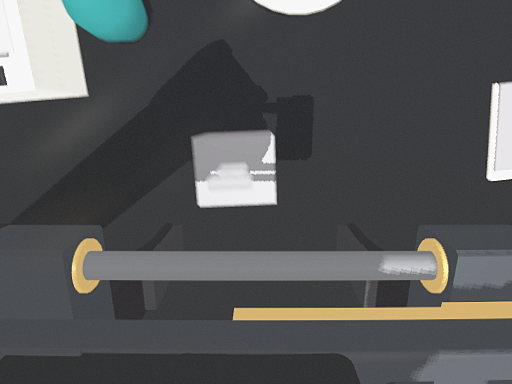

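View pics/ww1.png

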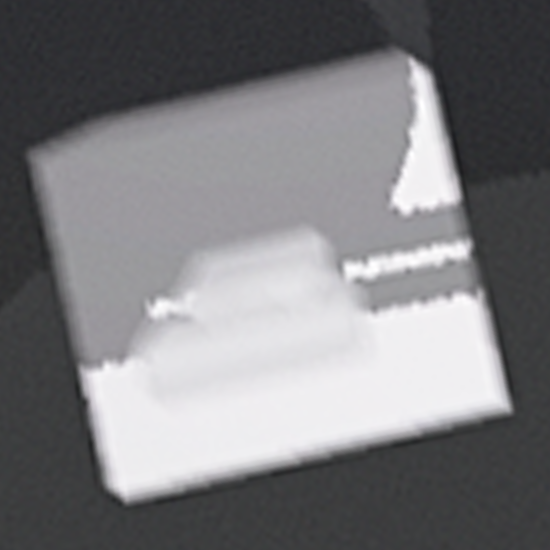

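```bash
python3 -m pendant '{"xyz":[[0.0155,0.0304,0],[0,0,0],[0,0,-0.03]],"turn":[0.037,0,0]}' 1 10; python3 - <<'E'
from h import *
o=readout.get_obs();print(o['tool_pos'],o['tool_rot'][2]-o['tool_rot'][0]+90,o['tool_rot'][1])
E
```

```text
time_s: 4.68
tool_pos: [0.45, -0.3018, 0.2077]
tool_rot: [154.2, 88.7, -12.5]
force: [0.5, -1.5, -0.9]
grip_width: 0.0871
[ 0.45002834 -0.30178321  0.20769903] -76.66428569364771 88.68622054134298
```

```bash
python3 -m pendant '{"xyz":[[-0.008,-0.0078,-0.03],[0,0,-0.03],[0,0,-0.02],[0,0,0]],"turn":[-0.006,0,0,0]}' 1 10; python3 - <<'E'
from h import *
o=readout.get_obs();print(o['tool_pos'],o['tool_rot'][2]-o['tool_rot'][0]+90,o['tool_rot'][1]);print(R.from_euler('xyz',o['tool_rot'],degrees=True).as_matrix().round(3))
E
```

```text
time_s: 5.18
tool_pos: [0.4429, -0.3063, 0.1237]
tool_rot: [155.6, 88.8, -11.0]
force: [-0.4, 1.1, 0.5]
grip_width: 0.0874
[ 0.44287819 -0.30627103  0.12372173] -76.67294454760025 88.83960458636058
[[ 0.02   0.23  -0.973]
 [-0.004 -0.973 -0.231]
 [-1.     0.008 -0.018]]
```

```bash
python3 -m pendant '{"xyz":[[-0.001,-0.0034,-0.02],[0,0,-0.0105],[0,0,0]],"turn":[0,0,0]}' 1 10; python3 - <<'E'
from h import *
o=readout.get_obs();print(o['tool_pos'],o['tool_rot'][2]-o['tool_rot'][0]+90,o['tool_rot'][1])
im,T=shot('scene','s1.png');cv2.imwrite('pics/s1c.png',cv2.resize(im[160:280,50:150,::-1],None,fx=5,fy=5,interpolation=cv2.INTER_CUBIC))
E
```

```text
time_s: 5.55
tool_pos: [0.4433, -0.31, 0.0927]
tool_rot: [154.3, 88.7, -12.3]
force: [0.4, 0.2, 0.7]
grip_width: 0.0871
[ 0.44326835 -0.30995999  0.09270182] -76.59113549856275 88.70900512971667
```

View pics/s1c.png

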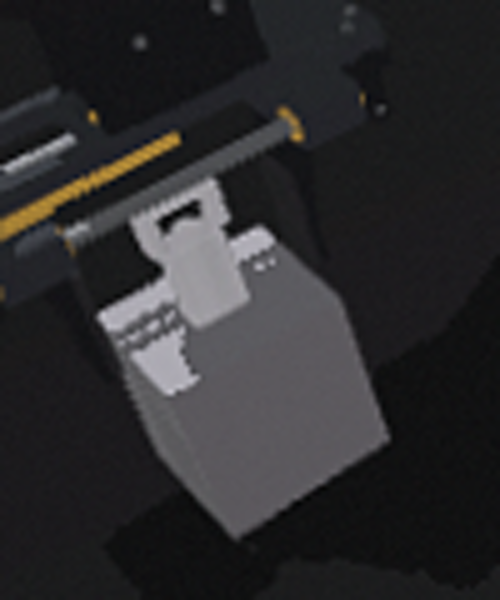

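```bash
python3 -m pendant '{"xyz":[[0,0,0],[0,0,0],[0,0,0],[0,0,0]],"turn":[0,0,0,0]}' 0 15
```

```text
time_s: 6.1
tool_pos: [0.4445, -0.3107, 0.0946]
tool_rot: [153.8, 88.5, -12.8]
force: [0.2, -0.2, -0.1]
grip_width: 0.0549
```

```bash
python3 -m pendant '{"xyz":[[-0.001,0,-0.002],[0,0,-0.0005],[0,0,0],[0,0,0],[0,0,0]],"turn":[0,0,0,0,0]}' 0 15
```

```text
time_s: 6.72
tool_pos: [0.4434, -0.3101, 0.0921]
tool_rot: [156.3, 88.5, -10.3]
force: [-0.8, 0.2, -0.1]
grip_width: 0.0356
```

```bash
python3 -m pendant '{"xyz":[[0,0,0],[0,0,0]],"turn":[0,0]}' 0 15
```

```text
time_s: 6.98
tool_pos: [0.4434, -0.3102, 0.0921]
tool_rot: [156.2, 88.5, -10.4]
force: [-0.0, 0.2, 0.7]
grip_width: 0.0358
```

```bash
python3 -m pendant '{"xyz":[[0,0,0],[0,0,0.016],[0,0,0.016],[0,0,0]],"turn":[0,0,0,0]}' 0.5 15; python3 -m pendant '{"xyz":[[0,0,0],[0,0,0],[0,0,0]],"turn":[0,0,0]}' 0 15;python3 - <<'E'
from h import *
o=readout.get_obs();print(o['tool_pos'],o['tool_rot'][2]-o['tool_rot'][0]+90,o['tool_rot'][1])
im,T=shot('scene','s2.png');cv2.imwrite('pics/s2c.png',cv2.resize(im[140:280,50:150,::-1],None,fx=4,fy=4,interpolation=cv2.INTER_CUBIC))
E
```

```text
time_s: 7.48
tool_pos: [0.4438, -0.311, 0.127]
tool_rot: [153.8, 88.4, -12.8]
force: [0.1, 0.4, -0.1]
grip_width: 0.0436
time_s: 7.85
tool_pos: [0.444, -0.3103, 0.1273]
tool_rot: [156.8, 88.4, -9.8]
force: [-0.8, 0.8, 2.8]
grip_width: 0.0361
[ 0.44402629 -0.31026958  0.127339  ] -76.57104641027823 88.42443584276896
```

View pics/s2c.png

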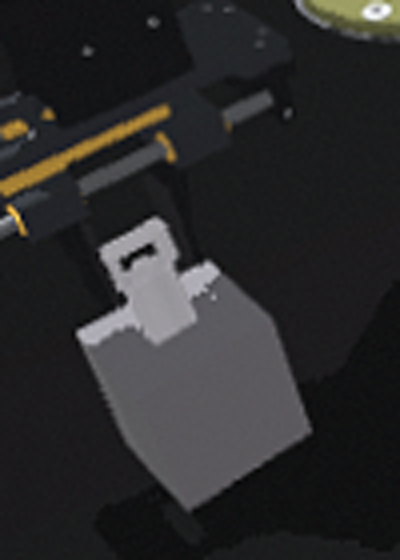

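```bash
python3 -m pendant '{"xyz":[[0,0,0],[0,0,0.03],[0,0,0.04],[0,0,0.035],[-0.025,-0.0057,0.005],[-0.0245,-0.0057,0],[0,0,0]],"turn":[0,0,0,0,0,0,0]}' 0 20; python3 - <<'E'
from h import *
o=readout.get_obs();print(o['tool_pos'],o['tool_rot'][2]-o['tool_rot'][0]+90,o['tool_rot'][1])
im,T=shot('scene','s3.png');cv2.imwrite('pics/s3c.png',cv2.resize(im[120:280,30:170,::-1],None,fx=4,fy=4,interpolation=cv2.INTER_CUBIC))
E
```

```text
time_s: 8.78
tool_pos: [0.3901, -0.3225, 0.2355]
tool_rot: [145.8, 88.8, -20.9]
force: [0.1, 0.8, -1.3]
grip_width: 0.036
[ 0.39011335 -0.32246762  0.23546222] -76.65498248155637 88.84331011456187
```

View pics/s3c.png

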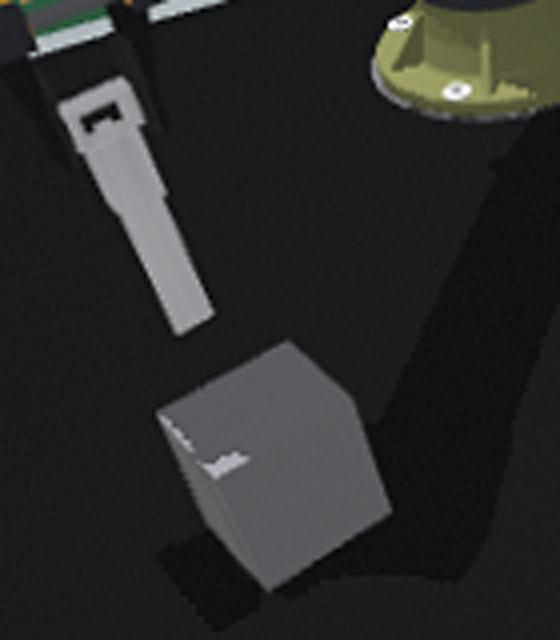

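```bash
python3 -m pendant '{"xyz":[[0,0,-0.027],[0,0,-0.026],[0.016,0.0037,0],[0.014,0.0032,-0.001],[0.014,0.0032,-0.002],[0.014,0.0032,-0.004],[0.0135,0.003,-0.006],[0,0,0]],"turn":[0,0,0,0,0,0,0,0]}' 0 12; python3 - <<'E'
from h import *
o=readout.get_obs();print(o['tool_pos'],o['tool_rot'][2]-o['tool_rot'][0]+90,o['tool_rot'][1])
im,T=shot('scene','s4.png');cv2.imwrite('pics/s4c.png',cv2.resize(im[120:280,30:170,::-1],None,fx=4,fy=4,interpolation=cv2.INTER_CUBIC))
E
```

```text
time_s: 9.82
tool_pos: [0.468, -0.3009, 0.1624]
tool_rot: [121.5, 89.3, -44.6]
force: [0.7, 0.7, -2.0]
grip_width: 0.0357
[ 0.46804279 -0.30088168  0.16243983] -76.15622397837345 89.2989351948625
```

View pics/s4c.png

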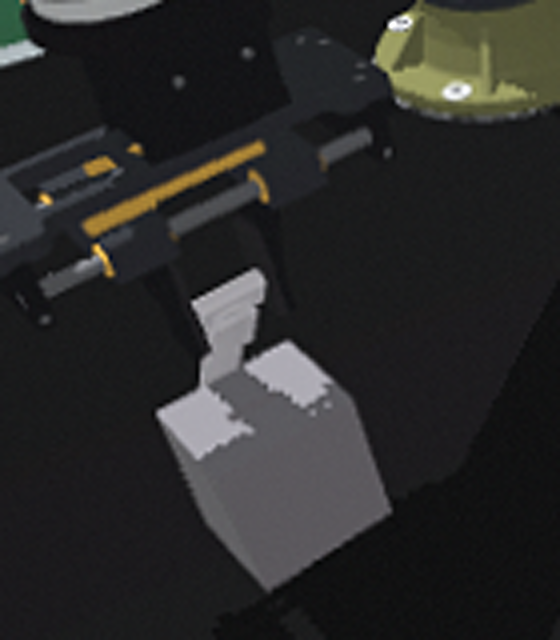

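```bash
python3 -m pendant '{"xyz":[[0.013,0.003,-0.009],[0.013,0.003,-0.01],[0.008,0.0018,-0.008],[0,0,0]],"turn":[0,0,0,0]}' 0 12; python3 - <<'E'
from h import *
o=readout.get_obs();print(o['tool_pos'],o['tool_rot'][2]-o['tool_rot'][0]+90,o['tool_rot'][1])
im,T=shot('scene','s5.png');cv2.imwrite('pics/s5c.png',cv2.resize(im[120:280,30:170,::-1],None,fx=4,fy=4,interpolation=cv2.INTER_CUBIC))
E
```

```text
time_s: 10.38
tool_pos: [0.5013, -0.2945, 0.1351]
tool_rot: [117.9, 89.3, -48.4]
force: [-0.3, -0.6, -0.6]
grip_width: 0.036
[ 0.50134361 -0.2944686   0.1351073 ] -76.30340621370215 89.31517211746883
```

View pics/s5c.png

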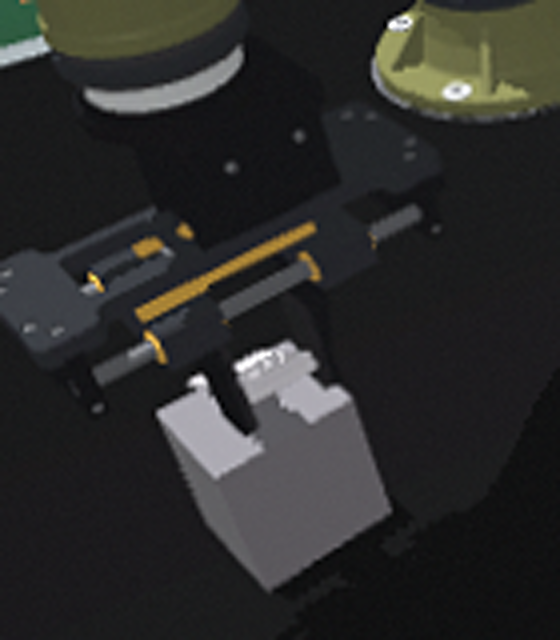

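```bash
python3 -m pendant '{"xyz":[[0,0,0],[0,0,0],[0,0,0.03],[0.01,0,0.04],[0.02,0.01,0.04],[0.035,0.03,0.005],[0.035,0.045,0],[0.035,0.045,0],[0.035,0.045,0],[0.03,0.045,0]],"turn":[0,0,0,0.007,0.007,0,0,0,0,0]}' 0 60; python3 - <<'E'
from h import *
o=readout.get_obs();print(o['tool_pos'],o['tool_rot'][2]-o['tool_rot'][0]+90,o['tool_rot'][1])
E
```

```text
time_s: 11.68
tool_pos: [0.7034, -0.0758, 0.2601]
tool_rot: [144.2, 88.6, -22.2]
force: [0.9, -0.4, -2.1]
grip_width: 0.0355
[ 0.70344442 -0.07581525  0.26014249] -76.38757209987097 88.64958425025117
```

```bash
python3 -m pendant '{"xyz":[[0.018,0.045,0],[0.015,0.04,-0.02],[0.01,0.025,-0.03],[0,0,-0.03],[0,0,-0.02],[0,0,0]],"turn":[0.008,0.008,0,0,0,0]}' 0 60; python3 - <<'E'
from h import *
o=readout.get_obs();print(o['tool_pos'],o['tool_rot'][2]-o['tool_rot'][0]+90,o['tool_rot'][1])
im,T=shot('scene','s6.png');cv2.imwrite('pics/s6c.png',cv2.resize(im[120:290,170:330,::-1],None,fx=4,fy=3.5,interpolation=cv2.INTER_CUBIC))
im,T=shot('wrist','wr2.png')
o=readout.get_obs();print(o['tool_pos'])
for n in ['opener_tip','notch','cover_edge']:
    print(n,[(round(d['score'],2),(T@np.r_[d['at'],1])[:3].round(4).tolist()) for d in pinpoint('wrist',n)[:2]])
T=T_wc('scene')
for n in ['opener_tip','opener_grip']:
    print(n,[(round(d['score'],2),(T@np.r_[d['at'],1])[:3].round(4).tolist()) for d in pinpoint('scene',n)[:2]])
E
```

```text
time_s: 12.42
tool_pos: [0.7504, 0.0475, 0.1572]
tool_rot: [154.3, 88.5, -10.5]
force: [-0.9, -0.6, -1.0]
grip_width: 0.0355
[0.75044876 0.04747989 0.15720162] -74.78455133459312 88.47541235248258
[0.75182427 0.04660845 0.15991665]
opener_tip []
notch []
cover_edge []
opener_tip [(0.74, [0.6372, 0.0129, 0.0976])]
opener_grip [(0.83, [0.7228, 0.0375, 0.158])]
```

View pics/s6c.png

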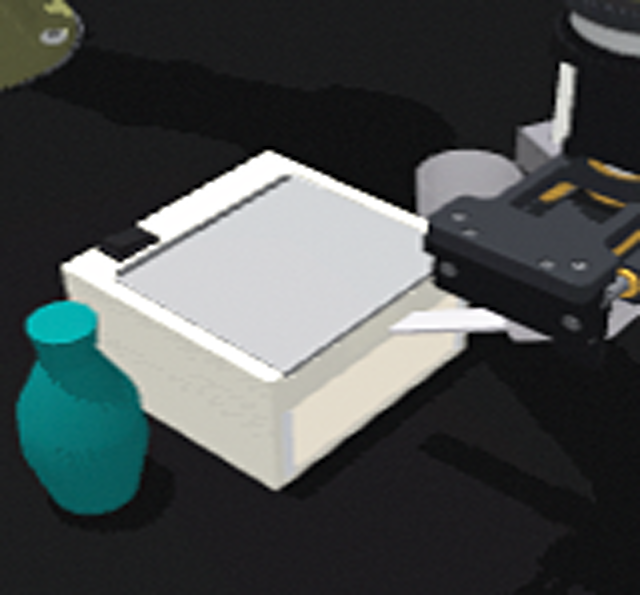

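View pics/wr2.png

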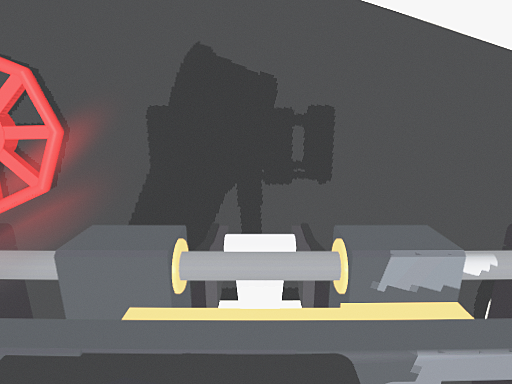

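```bash
python3 -m pendant '{"xyz":[[0,0,-0.014],[0,0,-0.008],[0,0,0]],"turn":[0,0,0]}' 0 60; python3 - <<'E'
from h import *
o=readout.get_obs();print(o['tool_pos'],o['tool_rot'][2]-o['tool_rot'][0]+90,o['tool_rot'][1])
im,T=shot('scene','s7.png');cv2.imwrite('pics/s7c.png',cv2.resize(im[170:250,220:320,::-1],None,fx=7,fy=7,interpolation=cv2.INTER_CUBIC))
for n in ['opener_tip','notch','cover_edge']:
    print(n,[(round(d['score'],2),(T@np.r_[d['at'],1])[:3].round(4).tolist()) for d in pinpoint('scene',n)[:2]])
print(proj('scene',[[.6177,.0116,.09],[.6177,.0116,.07],[.6177-.00625,.0116+.0242,.09],[.6177+.00625,.0116-.0242,.09],[.6177+.00625,.0116-.0242,.07]],T))
o=readout.get_obs();print(o['tool_pos'])
E
```

```text
time_s: 13.15
tool_pos: [0.752, 0.0466, 0.1372]
tool_rot: [157.0, 88.2, -7.8]
force: [-0.2, -0.2, -1.9]
grip_width: 0.0354
[0.75202466 0.04659951 0.13718684] -74.8290146164602 88.1782918576093
opener_tip [(0.75, [0.5403, -0.0097, -0.0001]), (0.47, [0.6401, 0.0142, 0.0729])]
notch [(0.59, [0.616, 0.0113, 0.0778])]
cover_edge [(0.63, [0.6159, 0.0144, 0.089])]
[[263.22776669 210.08534322]
 [263.12265666 216.81919273]
 [270.54139982 204.27926226]
 [255.63171254 216.11186681]
 [255.65269931 222.86869989]]
[0.75287456 0.04651874 0.13877531]
```

View pics/s7c.png

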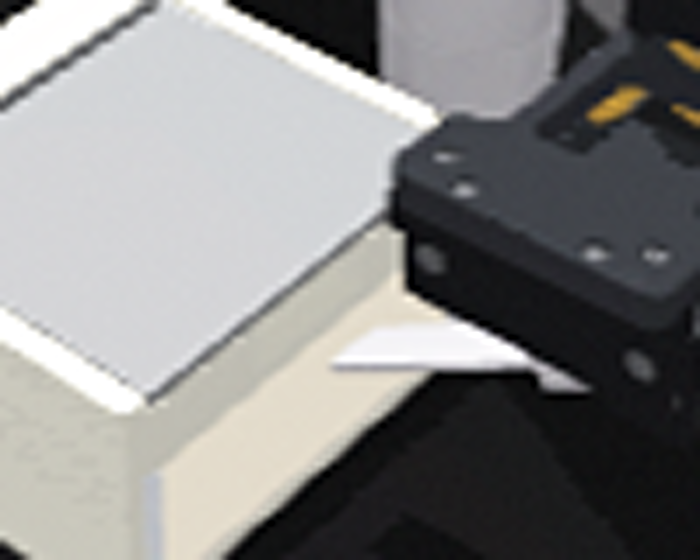

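```bash
python3 - <<'E'
from h import *
im=cv2.imread('pics/scene0.png');c=cv2.resize(im[185:255,225:300],None,fx=8,fy=8,interpolation=cv2.INTER_CUBIC).astype(float)
c=np.clip((c-120)*2,0,255);cv2.imwrite('pics/s0c.png',c)
T=T_wc('scene');f=np.array([.968,.25,0]);n=np.array([-.25,.968,0])
N=np.array([.6177,.0116,0])
for y,z in [(25,90),(-25,90),(-25,70),(25,70),(85,96),(-85,96),(-85,0),(85,0)]:
    print(y,z,((proj('scene',N+n*y/1000+np.array([0,0,z/1000]),T)-[225,185])*8).round())
E
```

```text
25 90 [[364. 154.]]
-25 90 [[245. 249.]]
-25 70 [[245. 303.]]
25 70 [[363. 208.]]
85 96 [[497.  33.]]
-85 96 [[ 88. 356.]]
-85 0 [[102. 602.]]
85 0 [[480. 276.]][ WARN:0@0.409] global loadsave.cpp:1063 imwrite_ Unsupported depth image for selected encoder is fallbacked to CV_8U.
```

View pics/s0c.png

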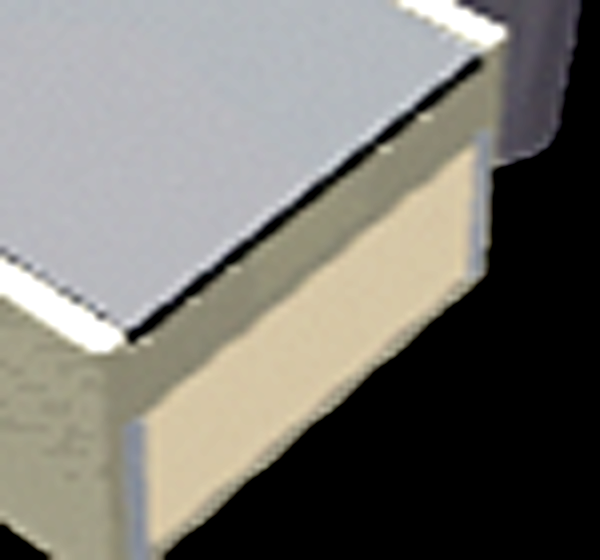

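```bash
python3 -m pendant '{"xyz":[[-0.012,-0.003,-0.003],[-0.012,-0.003,-0.001],[-0.006,-0.0015,0],[0,0,0]],"turn":[-0.006,0,0,0]}' 0 60; python3 - <<'E'
from h import *
o=readout.get_obs();print(o['tool_pos'],o['tool_rot'][2]-o['tool_rot'][0]+90,o['tool_rot'][1],o['force'])
im,T=shot('scene','s8.png');cv2.imwrite('pics/s8c.png',cv2.resize(im[170:250,220:320,::-1],None,fx=7,fy=7,interpolation=cv2.INTER_CUBIC))
for n in ['opener_tip']:
    print(n,[(round(d['score'],2),(T@np.r_[d['at'],1])[:3].round(4).tolist()) for d in pinpoint('scene',n)[:2]])
o=readout.get_obs();print(o['tool_pos'])
E
```

```text
time_s: 13.85
tool_pos: [0.7233, 0.0389, 0.1363]
tool_rot: [158.5, 87.9, -6.6]
force: [-0.1, -0.9, -1.8]
grip_width: 0.0351
[0.72332278 0.03889203 0.13630796] -75.15750614930909 87.86893400749963 [-0.09152496 -0.87795718 -1.7682504 ]
opener_tip [(0.77, [0.6098, 0.0086, 0.0759]), (0.74, [0.4403, -0.3081, 0.092])]
[0.72374845 0.03913089 0.1362387 ]
```

View pics/s8c.png

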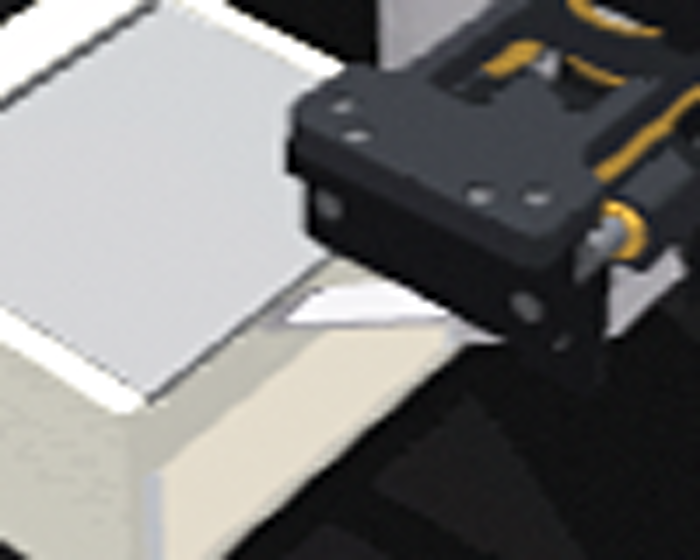

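```bash
python3 -m pendant '{"xyz":[[-0.007,-0.0018,-0.001],[0,0,0.01],[0.001,0,0.012],[0,0,0.012],[-0.002,-0.0005,0.012],[0,0,0]],"turn":[0,0,0,0,0,0]}' 0 60; python3 - <<'E'
from h import *
o=readout.get_obs();print(o['tool_pos'],o['tool_rot'][2]-o['tool_rot'][0]+90,o['tool_rot'][1],o['force'])
im,T=shot('scene','s9.png');cv2.imwrite('pics/s9c.png',cv2.resize(im[130:250,180:320,::-1],None,fx=5,fy=5,interpolation=cv2.INTER_CUBIC))
for n in ['opener_tip','cover_edge']:
    print(n,[(round(d['score'],2),(T@np.r_[d['at'],1])[:3].round(4).tolist()) for d in pinpoint('scene',n)[:2]])
E
```

```text
time_s: 14.7
tool_pos: [0.7165, 0.0371, 0.185]
tool_rot: [158.8, 87.7, -6.3]
force: [1.1, 0.7, -2.1]
grip_width: 0.035
[0.7164537  0.03706523 0.18497389] -75.11461234880667 87.72505051573626 [ 1.05856097  0.70898957 -2.126515  ]
opener_tip [(0.72, [0.601, 0.0036, 0.1212])]
cover_edge [(0.89, [0.6122, 0.015, 0.1338]), (0.56, [0.4961, -0.0194, 0.0956])]
```

View pics/s9c.png

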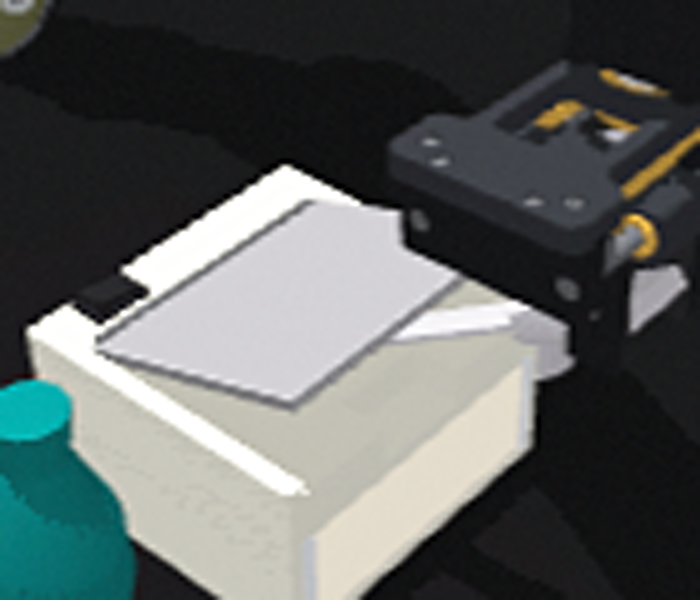

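```bash
python3 -m pendant '{"xyz":[[-0.004,-0.001,0.012],[-0.005,-0.0012,0.012],[-0.007,-0.0017,0.011],[-0.0075,-0.002,0.009],[-0.009,-0.0022,0.008],[-0.012,-0.003,0.008],[-0.013,-0.0032,0.007],[0,0,0]],"turn":[0,0,0,0,0,0,0,0]}' 0 60; python3 - <<'E'
from h import *
o=readout.get_obs();print(o['tool_pos'],o['tool_rot'][2]-o['tool_rot'][0]+90,o['tool_rot'][1],o['force'])
im,T=shot('scene','s10.png');cv2.imwrite('pics/s10c.png',cv2.resize(im[110:250,160:320,::-1],None,fx=4.5,fy=4.2,interpolation=cv2.INTER_CUBIC))
for n in ['opener_tip','cover_edge']:
    print(n,[(round(d['score'],2),(T@np.r_[d['at'],1])[:3].round(4).tolist()) for d in pinpoint('scene',n)[:2]])
E
```

```text
time_s: 15.85
tool_pos: [0.6548, 0.0217, 0.2562]
tool_rot: [160.6, 87.7, -4.5]
force: [0.2, 0.0, -2.0]
grip_width: 0.0356
[0.65481947 0.02168282 0.25620672] -75.11866387801109 87.65021183536108 [ 0.17543277  0.03253094 -1.9997757 ]
opener_tip [(0.72, [0.5412, -0.0093, 0.1956]), (0.51, [0.6162, 0.0109, 0.0816])]
cover_edge [(0.64, [0.5441, -0.0014, 0.2109])]
```

View pics/s10c.png

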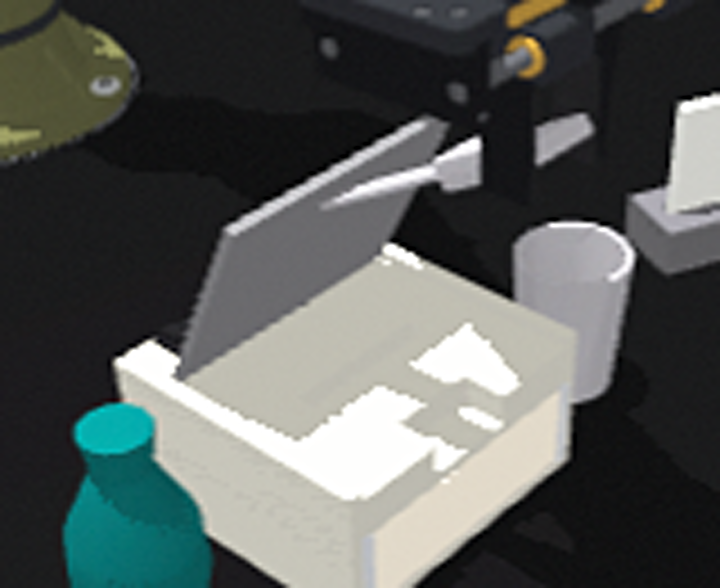

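```bash
python3 -m pendant '{"xyz":[[-0.0145,-0.0037,-0.004],[-0.0145,-0.0037,-0.005],[-0.0145,-0.0037,-0.006],[-0.0135,-0.0035,-0.007],[-0.0095,-0.0025,-0.005],[0,0,0]],"turn":[0,0,0,0,0,0]}' 0 60; python3 - <<'E'
from h import *
o=readout.get_obs();print(o['tool_pos'],o['tool_rot'][2]-o['tool_rot'][0]+90,o['tool_rot'][1],o['force'])
im,T=shot('scene','s11.png');cv2.imwrite('pics/s11c.png',cv2.resize(im[90:250,140:320,::-1],None,fx=4,fy=3.7,interpolation=cv2.INTER_CUBIC))
for n in ['opener_tip','cover_edge']:
    print(n,[(round(d['score'],2),(T@np.r_[d['at'],1])[:3].round(4).tolist()) for d in pinpoint('scene',n)[:2]])
E
```

```text
time_s: 16.75
tool_pos: [0.5899, 0.0063, 0.2257]
tool_rot: [155.6, 87.6, -9.3]
force: [-0.6, -0.4, -1.7]
grip_width: 0.0353
[0.58994251 0.00628959 0.22566511] -74.9578519180088 87.56557017959841 [-0.56718686 -0.39308551 -1.66663261]
opener_tip [(0.54, [0.4771, -0.0262, 0.1642])]
cover_edge [(0.68, [0.455, -0.0284, 0.2213]), (0.42, [0.5526, -0.0078, 0.0901])]
```

View pics/s11c.png

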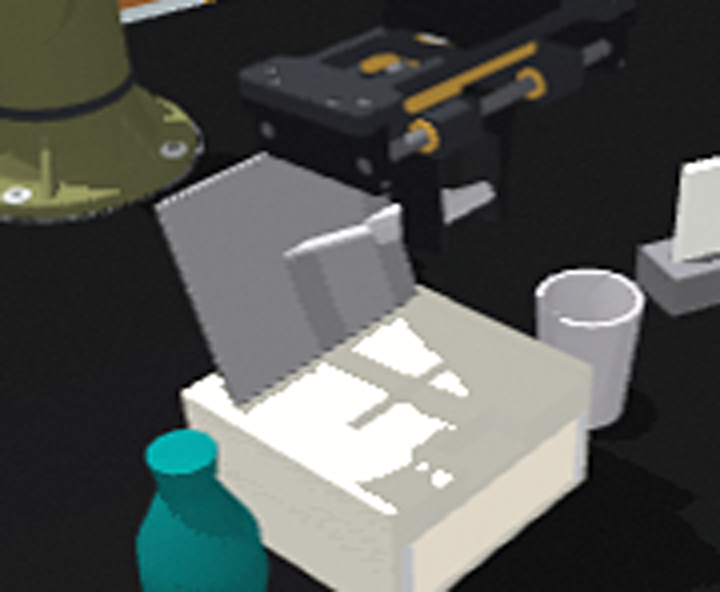

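```bash
python3 -m pendant '{"xyz":[[-0.005,-0.0013,-0.002],[-0.003,-0.0008,0],[0,0,0]],"turn":[0,0,0]}' 0 60; python3 - <<'E'
from h import *
o=readout.get_obs();print(o['tool_pos'],o['force'])
im,T=shot('scene','s12.png')
for n in ['opener_tip','cover_edge']:
    print(n,[(round(d['score'],2),(T@np.r_[d['at'],1])[:3].round(4).tolist()) for d in pinpoint('scene',n)[:2]])
E
```

```text
time_s: 17.27
tool_pos: [0.587, 0.0058, 0.2263]
tool_rot: [158.2, 86.9, -6.6]
force: [0.8, 0.8, -2.9]
grip_width: 0.0353
[0.58700381 0.00577306 0.22633619] [ 0.80947682  0.84838685 -2.86273993]
opener_tip [(0.54, [0.7339, 0.3242, 0.0015])]
cover_edge []
```

```bash
python3 -m pendant '{"xyz":[[0.03,0.0075,0.005],[0.045,0.012,0.01],[0.045,0.012,0.015],[0.015,-0.03,0.01],[-0.005,-0.055,0],[-0.015,-0.055,0],[-0.02,-0.055,0],[-0.025,-0.055,0],[-0.025,-0.05,0],[0,0,0]],"turn":[0,0,0,-0.01,-0.01,-0.01,-0.01,0,0,0]}' 0 60; python3 - <<'E'
from h import *
o=readout.get_obs();print(o['tool_pos'],o['tool_rot'][2]-o['tool_rot'][0]+90,o['tool_rot'][1],o['force']);print(R.from_euler('xyz',o['tool_rot'],degrees=True).as_matrix().round(3))
print(o['qpos'],o['time_s'])
E
```

```text
time_s: 18.68
tool_pos: [0.6222, -0.2688, 0.255]
tool_rot: [143.8, 88.7, -23.3]
force: [0.0, -0.2, -1.0]
grip_width: 0.0351
[ 0.62219042 -0.26882307  0.25496854] -77.09802064860116 88.67825143112287 [ 0.02100082 -0.22322786 -1.00763047]
[[ 0.021  0.223 -0.975]
 [-0.009 -0.975 -0.223]
 [-1.     0.014 -0.019]]
[-13.84966862  25.57180733  49.38987223  78.78528917 -19.49077822
  82.95582408 -42.46445902] 18.675
```

```bash
python3 -m pendant '{"xyz":[[0,0,-0.05],[0,0,-0.05],[0,0,-0.035],[-0.013,-0.003,0],[-0.012,-0.0027,0],[0,0,0]],"turn":[0,0,0,0,0,0]}' 0 60; python3 - <<'E'
from h import *
o=readout.get_obs();print(o['tool_pos'],o['tool_rot'][2]-o['tool_rot'][0]+90,o['tool_rot'][1],o['force'])
d=o['tool_pos'][:2]-[.442,-.3096];print(d@[.975,.222],d@[-.222,.975])
im,T=shot('scene','s13.png');cv2.imwrite('pics/s13c.png',cv2.resize(im[130:290,30:210,::-1],None,fx=4,fy=3.7,interpolation=cv2.INTER_CUBIC))
for n in ['opener_tip','opener_grip','cover_edge']:
    print(n,[(round(d['score'],2),(T@np.r_[d['at'],1])[:3].round(4).tolist()) for d in pinpoint('scene',n)[:2]])
E
```

```text
time_s: 19.42
tool_pos: [0.5933, -0.2738, 0.1165]
tool_rot: [145.6, 89.0, -21.6]
force: [0.6, 0.6, -1.1]
grip_width: 0.0352
[ 0.59329478 -0.27384271  0.11653882] -77.16618936369329 88.98254058348842 [ 0.60190808  0.62113824 -1.12366247]
0.1554505332546522 0.0012759172236247332
opener_tip []
opener_grip [(0.79, [0.5663, -0.2812, 0.121])]
cover_edge [(0.62, [0.457, -0.0244, 0.2201]), (0.44, [0.4769, 0.3129, 0.0587])]
```

View pics/s13c.png

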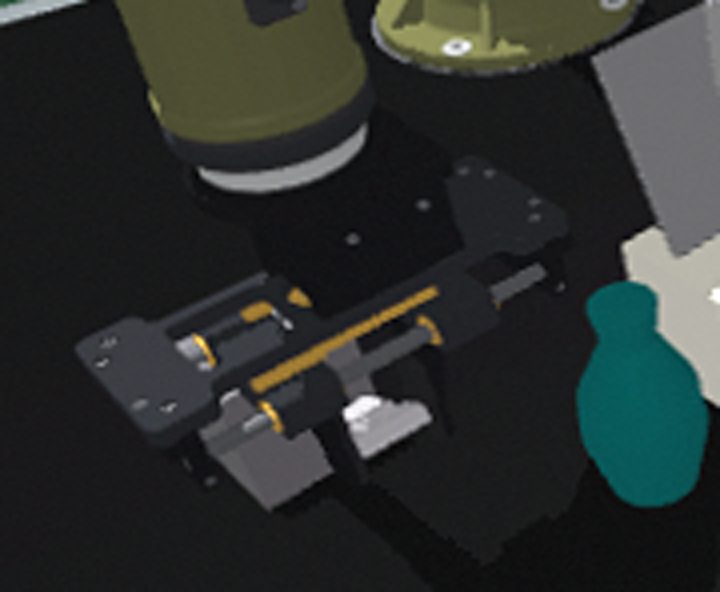

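```bash
python3 -m pendant '{"xyz":[[0,0,0],[-0.007,-0.0015,0.004],[-0.0165,-0.0038,0.017],[-0.0205,-0.0047,0.015],[-0.0255,-0.0058,0.011],[-0.0255,-0.0058,0.005],[-0.0185,-0.0042,0.001],[0,0,0]],"turn":[0,0,0,0,0,0,0,0]}' 0 12; python3 - <<'E'
from h import *
o=readout.get_obs();print(o['tool_pos'],o['tool_rot'][2]-o['tool_rot'][0]+90,o['tool_rot'][1],o['force'])
d=o['tool_pos'][:2]-[.442,-.3096];print(d@[.975,.222],d@[-.222,.975])
im,T=shot('scene','s14.png');cv2.imwrite('pics/s14c.png',cv2.resize(im[110:290,30:210,::-1],None,fx=4,fy=3.3,interpolation=cv2.INTER_CUBIC))
for n in ['opener_tip','opener_grip']:
    print(n,[(round(d['score'],2),(T@np.r_[d['at'],1])[:3].round(4).tolist()) for d in pinpoint('scene',n)[:2]])
E
```

```text
time_s: 20.62
tool_pos: [0.4848, -0.2988, 0.1768]
tool_rot: [155.3, 88.0, -11.6]
force: [0.0, -0.4, -2.2]
grip_width: 0.0358
[ 0.48477401 -0.29880609  0.17676943] -76.86506433662714 87.95591499545264 [ 0.01510899 -0.44002136 -2.22917135]
0.044100905481385407 0.0010282320086604764
opener_tip [(0.71, [0.4767, -0.2999, 0.0558])]
opener_grip [(0.71, [0.4801, -0.3003, 0.1675])]
```

View pics/s14c.png

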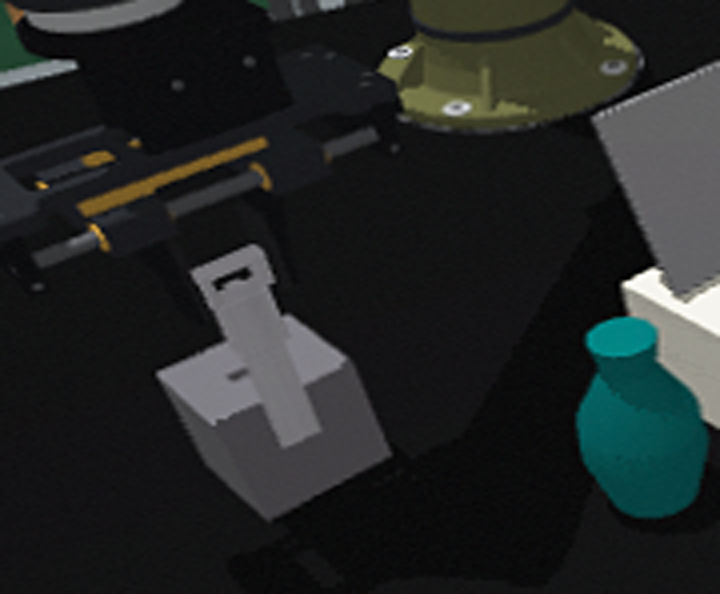

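```bash
python3 -m pendant '{"xyz":[[-0.005,-0.0012,0],[-0.003,-0.0008,0],[-0.002,0,0],[0,0,0]],"turn":[0,0,0,0]}' 0 10; python3 - <<'E'
from h import *
o=readout.get_obs();print(o['tool_pos'],o['tool_rot'][2]-o['tool_rot'][0]+90,o['tool_rot'][1],o['force'])
d=o['tool_pos'][:2]-[.442,-.3096];print(d@[.975,.222],d@[-.222,.975])
im,T=shot('scene','s15.png')
for n in ['opener_tip','opener_grip']:
    print(n,[(round(d['score'],2),(T@np.r_[d['at'],1])[:3].round(4).tolist()) for d in pinpoint('scene',n)[:2]])
E
```

```text
time_s: 21.28
tool_pos: [0.4778, -0.2991, 0.1758]
tool_rot: [150.8, 88.0, -15.7]
force: [0.7, 0.4, -1.9]
grip_width: 0.036
[ 0.477796   -0.29906504  0.17576717] -76.56481231083458 88.00530000578465 [ 0.74605613  0.37755172 -1.87316164]
0.03723986195874112 0.002324870901401523
opener_tip [(0.62, [0.4737, -0.3016, 0.0519])]
opener_grip [(0.6, [0.4749, -0.2995, 0.165])]
```

```bash
python3 -m pendant '{"xyz":[[0,0,0],[0.004,0.001,0.005],[0,0,0.03],[0,0,0.024],[-0.019,-0.006,0],[-0.019,-0.006,0],[0,0,0],[0,0,0]],"turn":[0,0,0,0,0,-0.008,0,0]}' 0 25; python3 - <<'E'
from h import *
o=readout.get_obs();print(o['tool_pos'],o['tool_rot'][2]-o['tool_rot'][0]+90,o['tool_rot'][1],o['force'])
d=o['tool_pos'][:2]-[.442,-.3096];print(d@[.975,.222],d@[-.222,.975])
im,T=shot('scene','s16.png');cv2.imwrite('pics/s16c.png',cv2.resize(im[110:270,30:160,::-1],None,fx=4.5,fy=3.7,interpolation=cv2.INTER_CUBIC))
for n in ['opener_tip','opener_grip','stand_mouth']:
    print(n,[(round(d['score'],2),(T@np.r_[d['at'],1])[:3].round(4).tolist()) for d in pinpoint('scene',n)[:2]])
E
```

```text
time_s: 22.42
tool_pos: [0.4444, -0.3094, 0.2378]
tool_rot: [149.1, 88.1, -17.8]
force: [0.6, -0.4, -2.1]
grip_width: 0.0355
[ 0.44439507 -0.30937312  0.23779459] -76.9383525348805 88.0862442919579 [ 0.63891963 -0.44070329 -2.06879389]
0.0023855595103566504 -0.00031049692218558533
opener_tip [(0.64, [0.4422, -0.3144, 0.115])]
opener_grip [(0.71, [0.4393, -0.3102, 0.2238])]
stand_mouth [(0.74, [0.439, -0.3079, 0.09])]
```

View pics/s16c.png

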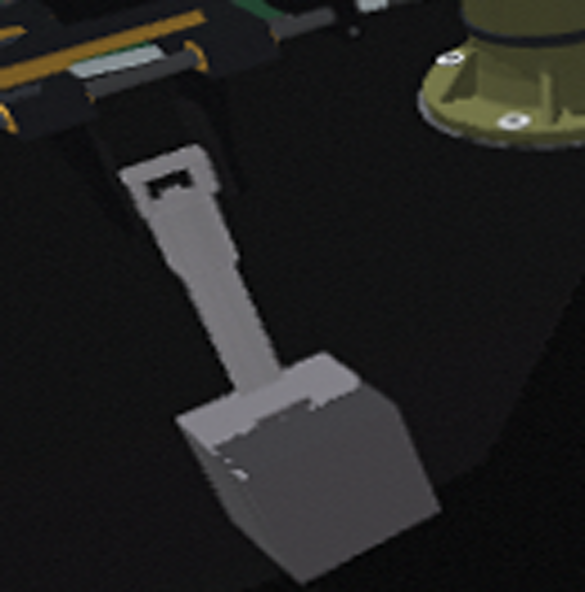

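```bash
python3 -m pendant '{"xyz":[[-0.0015,-0.0011,-0.012],[0,0,-0.004],[0,0,0]],"turn":[-0.004,0,0]}' 0 25; python3 - <<'E'
from h import *
o=readout.get_obs();print(o['tool_pos'],o['tool_rot'][2]-o['tool_rot'][0]+90,o['tool_rot'][1],o['force'])
d=o['tool_pos'][:2]-[.442,-.3096];print(d@[.975,.222],d@[-.222,.975])
im,T=shot('scene','s17.png');cv2.imwrite('pics/s17c.png',cv2.resize(im[180:270,60:140,::-1],None,fx=7,fy=6,interpolation=cv2.INTER_CUBIC))
E
```

```text
time_s: 23.0
tool_pos: [0.4425, -0.3102, 0.2195]
tool_rot: [146.0, 88.2, -21.1]
force: [-0.1, 0.1, -1.2]
grip_width: 0.0354
[ 0.44252389 -0.31023931  0.21951685] -77.14773642247314 88.23852605540657 [-0.0578423   0.12046726 -1.23552493]
0.00036886190309441994 -0.0007396313784028192
```

View pics/s17c.png

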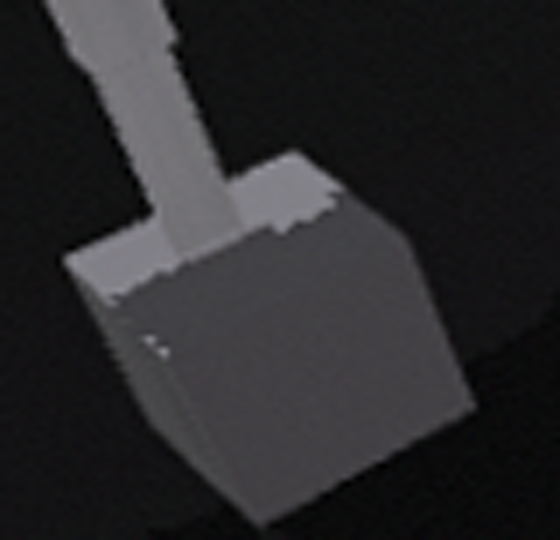

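```bash
python3 -m pendant '{"xyz":[[0,0,-0.008],[0,0,-0.008],[0,0,-0.003],[0,0,0]],"turn":[0,0,0,0]}' 0 25; python3 - <<'E'
from h import *
o=readout.get_obs();print(o['tool_pos'],o['tool_rot'][2]-o['tool_rot'][0]+90,o['tool_rot'][1],o['force'])
d=o['tool_pos'][:2]-[.442,-.3096];print(d@[.975,.222],d@[-.222,.975])
im,T=shot('scene','s18.png');cv2.imwrite('pics/s18c.png',cv2.resize(im[160:270,50:140,::-1],None,fx=6,fy=5,interpolation=cv2.INTER_CUBIC))
E
```

```text
time_s: 23.55
tool_pos: [0.4513, -0.3112, 0.2112]
tool_rot: [153.6, 87.1, -13.4]
force: [-1.7, 0.4, -0.9]
grip_width: 0.0355
[ 0.45126493 -0.31123446  0.21124696] -77.00578514262818 87.1133956864689 [-1.70541661  0.36137544 -0.92339421]
0.00867045923272329 -0.0036504185152841065
```

View pics/s18c.png

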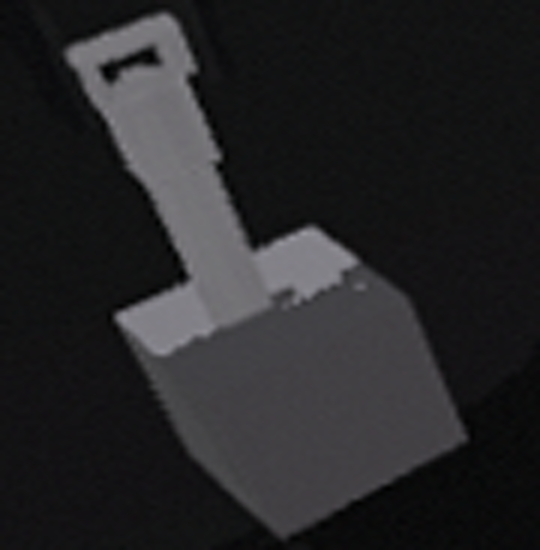

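```bash
cat > ov.py <<'E'
from h import *
import sys
def ov(src,dst,c=(.442,-.3096),yaw=12.8,x0=70,y0=190,x1=140,y1=270,s=8):
    im=cv2.imread('pics/'+src);T=T_wc('scene')
    a=np.radians(yaw);f=np.array([np.cos(a),np.sin(a),0]);n=np.array([-f[1],f[0],0]);C=np.array([*c,0.09])
    o=cv2.resize(im[y0:y1,x0:x1],None,fx=s,fy=s,interpolation=cv2.INTER_CUBIC)
    o=np.clip(o.astype(float)*1.6,0,255).astype(np.uint8)
    for (w,h,col) in [(.035,.04,(0,255,0)),(.004,.014,(0,0,255))]:
        P=[C+f*w*i+n*h*j for i,j in [(1,1),(1,-1),(-1,-1),(-1,1)]]
        p=((proj('scene',P,T)-[x0,y0]+.5)*s).astype(np.int32)
        cv2.polylines(o,[p],True,col,1)
    cv2.imwrite('pics/'+dst,o)
if __name__=='__main__': ov(sys.argv[1],sys.argv[2])
E
python3 ov.py s18.png o18.png; python3 ov.py scene0.png o0.png;python3 ov.py s3.png o3.png
```

```text
(no output)
```

View pics/o18.png

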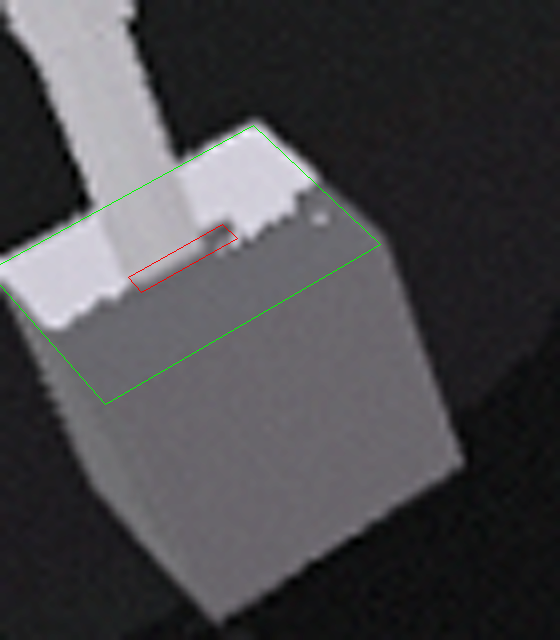

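View pics/o3.png

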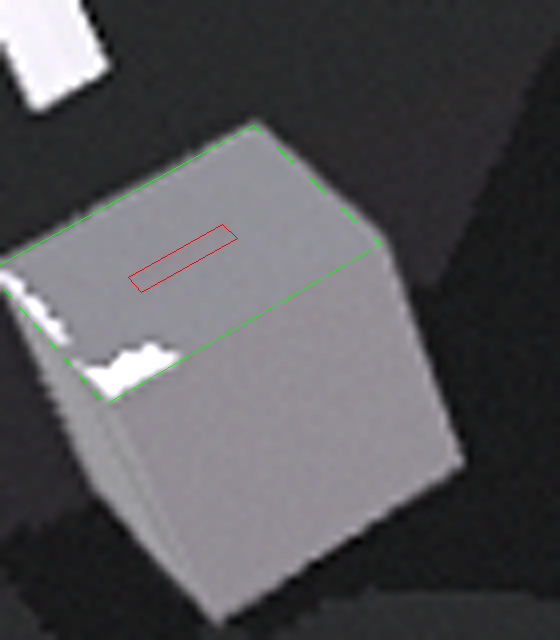

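```bash
python3 -m pendant '{"xyz":[[-0.004,0,0.008],[-0.002,0.002,0.002],[0,0,0]],"turn":[0,0,0]}' 0 25; python3 - <<'E'
from h import *
o=readout.get_obs();print(o['tool_pos'],o['tool_rot'][2]-o['tool_rot'][0]+90,o['force']);print(R.from_euler('xyz',o['tool_rot'],degrees=True).as_matrix()[:,0].round(4))
d=o['tool_pos'][:2]-[.442,-.3096];print(d@[.975,.222],d@[-.222,.975])
shot('scene','s19.png')
from ov import ov
ov('s19.png','o19.png',x0=40,y0=150,x1=140,y1=250,s=6);ov('s17.png','o17.png')
E
```

```text
time_s: 23.98
tool_pos: [0.4443, -0.3097, 0.2208]
tool_rot: [152.5, 87.1, -14.6]
force: [0.2, 0.4, -2.3]
grip_width: 0.0355
[ 0.44433414 -0.30967595  0.22075887] -77.05668451900593 [ 0.21585518  0.35223714 -2.3341295 ]
[ 0.0486 -0.0126 -0.9987]
0.002258922672055041 -0.000592226685473765
```

View pics/o19.png

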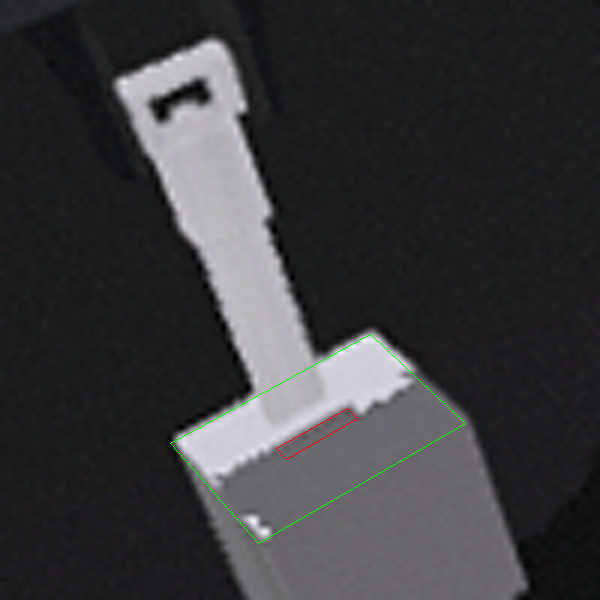

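View pics/o17.png

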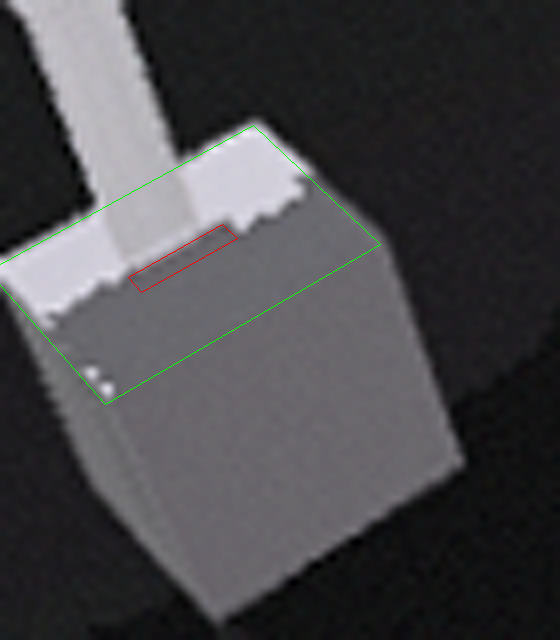

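```bash
python3 - <<'E'
from h import *
T=T_wc('scene')
c=np.array([.442,-.3096])
for nm,pts,z,s,o in [('s19',[(270,426),(326,396)],.0985,6,(40,150)),('s17',[(128,263),(197,222)],.097,8,(70,190)),('slot?',[(276,450),(350,408)],.09,6,(40,150))]:
    uv=np.array(pts)/s+np.array(o)-.5
    for zz in (z,z-.003):
        w=pix_z('scene',uv,T,zz)[:,:2]-c
        print(nm,zz,[(round(1e3*(q@[.975,.222]),1),round(1e3*(q@[-.222,.975]),1)) for q in w])
E
python3 - <<'E'
import cv2,numpy as np
im=cv2.imread('pics/s19.png')[200:240,70:110]
o=cv2.resize(im,None,fx=15,fy=15,interpolation=cv2.INTER_NEAREST);cv2.imwrite('pics/z19.png',np.clip(o*1.5,0,255).astype(np.uint8))
E
```

```text
s19 0.0985 [(np.float64(-6.0), np.float64(-12.5)), (np.float64(-5.5), np.float64(9.1))]
s19 0.0955 [(np.float64(-9.7), np.float64(-11.7)), (np.float64(-9.1), np.float64(10.0))]
s17 0.097 [(np.float64(-0.9), np.float64(-13.3)), (np.float64(-1.7), np.float64(7.3))]
s17 0.094 [(np.float64(-4.5), np.float64(-12.4)), (np.float64(-5.4), np.float64(8.3))]
slot? 0.09 [(np.float64(-3.2), np.float64(-14.4)), (np.float64(-3.4), np.float64(14.8))]
slot? 0.087 [(np.float64(-6.8), np.float64(-13.6)), (np.float64(-7.0), np.float64(15.8))]
```

View pics/z19.png

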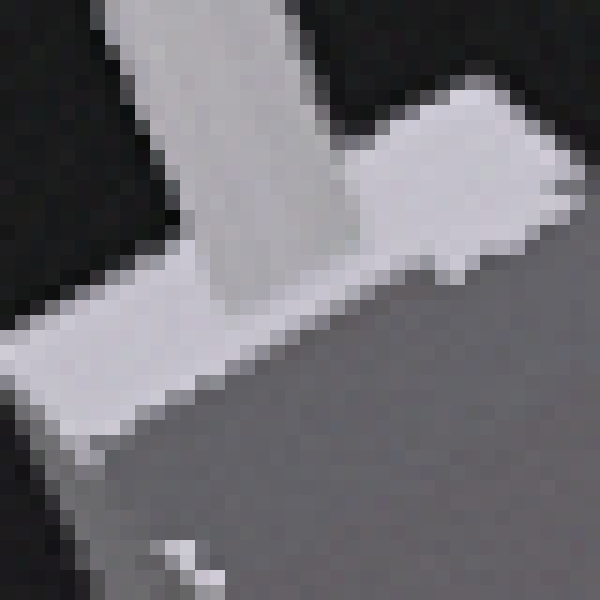

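```bash
python3 -m pendant '{"xyz":[[0.0071,0.0027,-0.001],[0,0,-0.001],[0,0,0]],"turn":[0,0,0]}' 0 20; python3 - <<'E'
from h import *
o=readout.get_obs();print(o['tool_pos'],o['tool_rot'][2]-o['tool_rot'][0]+90,o['force']);print(R.from_euler('xyz',o['tool_rot'],degrees=True).as_matrix()[:,0].round(4))
d=o['tool_pos'][:2]-[.442,-.3096];print(d@[.975,.222],d@[-.222,.975])
im,_=shot('scene','s20.png')
o=cv2.resize(im[200:240,70:110,::-1],None,fx=15,fy=15,interpolation=cv2.INTER_NEAREST);cv2.imwrite('pics/z20.png',np.clip(o*1.5,0,255).astype(np.uint8))
E
```

```text
time_s: 24.4
tool_pos: [0.4519, -0.3065, 0.2178]
tool_rot: [151.9, 87.2, -15.1]
force: [-0.1, -0.1, -1.7]
grip_width: 0.0353
[ 0.45191553 -0.3064975   0.21781557] -77.03335442253166 [-0.14542387 -0.1326094  -1.7323591 ]
[ 0.0473 -0.0128 -0.9988]
0.010356399993436146 0.0008236883640070318
```

View pics/z20.png

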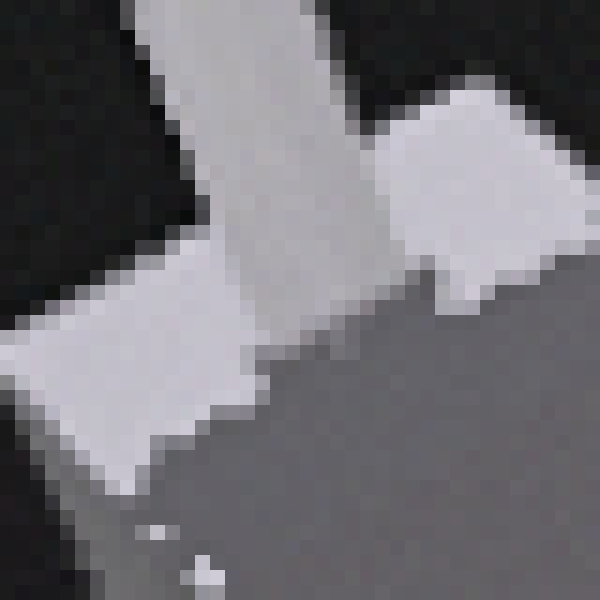

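```bash
python3 - <<'E'
from h import *
T=T_wc('scene');c=np.array([.442,-.3096])
def f(pts,z):
    w=pix_z('scene',np.array(pts)/15+[70,200]-.5,T,z)[:,:2]-c
    print(z,[(round(1e3*(q@[.975,.222]),1),round(1e3*(q@[-.222,.975]),1)) for q in w])
f([(258,345),(405,265)],.0957)
f([(265,352),(265,400),(435,265),(435,310)],.09)
E
```

```text
0.0957 [(np.float64(-0.1), np.float64(-11.3)), (np.float64(0.3), np.float64(11.5))]
0.09 [(np.float64(-4.9), np.float64(-9.7)), (np.float64(4.2), np.float64(-14.3)), (np.float64(-3.3), np.float64(16.3)), (np.float64(5.4), np.float64(11.7))]
```

```bash
python3 -m pendant '{"xyz":[[0.0015,0.0004,-0.004],[0,0,-0.006],[0,0,-0.004],[0,0,0]],"turn":[0,0,0,0]}' 0 15; python3 - <<'E'
from h import *
o=readout.get_obs();print(o['tool_pos'],o['tool_rot'][2]-o['tool_rot'][0]+90,o['force']);print(R.from_euler('xyz',o['tool_rot'],degrees=True).as_matrix()[:,0].round(4))
d=o['tool_pos'][:2]-[.442,-.3096];print(d@[.975,.222],d@[-.222,.975])
im,_=shot('scene','s21.png')
o=cv2.resize(im[200:240,70:110,::-1],None,fx=15,fy=15,interpolation=cv2.INTER_NEAREST);cv2.imwrite('pics/z21.png',np.clip(o*1.5,0,255).astype(np.uint8))
E
```

```text
time_s: 24.95
tool_pos: [0.4607, -0.3072, 0.2112]
tool_rot: [154.1, 86.2, -12.8]
force: [-0.3, 0.7, -1.7]
grip_width: 0.0362
[ 0.460729   -0.3072425   0.21123451] -76.95198444176634 [-0.32076046  0.7402609  -1.66427212]
[ 0.064  -0.0146 -0.9978]
0.01878413806543338 -0.001859276305591261
```

View pics/z21.png

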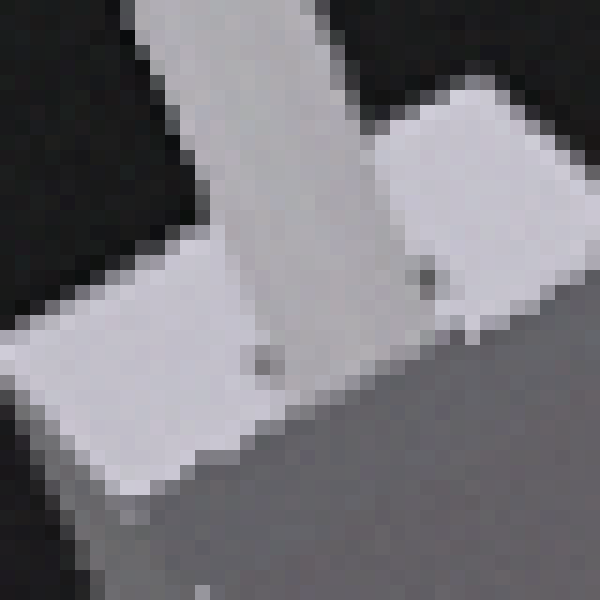

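```bash
python3 - <<'E'
from h import *
T=T_wc('scene');c=np.array([.442,-.3096])
def f(pts,z):
    w=pix_z('scene',np.array(pts)/15+[70,200]-.5,T,z)[:,:2]-c
    print(z,[(round(1e3*(q@[.975,.222]),1),round(1e3*(q@[-.222,.975]),1)) for q in w])
f([(280,415),(437,332)],.09)
f([(255,355),(437,275)],.09)
E
```

```text
0.09 [(np.float64(8.6), np.float64(-14.2)), (np.float64(9.8), np.float64(9.7))]
0.09 [(np.float64(-5.4), np.float64(-11.0)), (np.float64(-1.1), np.float64(15.5))]
```

```bash
cat > tip.py <<'E'
from h import *
def rep(tag):
    o=readout.get_obs();print(o['time_s'],o['tool_pos'].round(4),'head',round(o['tool_rot'][2]-o['tool_rot'][0]+90,2),o['force'].round(1));print(R.from_euler('xyz',o['tool_rot'],degrees=True).as_matrix()[:,0].round(4))
    d=o['tool_pos'][:2]-[.442,-.3096];print('al,lat',(d@[.975,.222]).round(4),(d@[-.222,.975]).round(4))
    im,_=shot('scene',tag+'.png')
    q=cv2.resize(im[200:240,70:110,::-1],None,fx=15,fy=15,interpolation=cv2.INTER_NEAREST);cv2.imwrite('pics/z'+tag+'.png',np.clip(q*1.5,0,255).astype(np.uint8))
    print(readout.get_obs()['tool_pos'].round(4))
def f(pts,z):
    T=T_wc('scene');c=np.array([.442,-.3096])
    w=pix_z('scene',np.array(pts)/15+[70,200]-.5,T,z)[:,:2]-c
    print(z,[(float(round(1e3*(q@[.975,.222]),1)),float(round(1e3*(q@[-.222,.975]),1))) for q in w])
E
python3 -m pendant '{"xyz":[[-0.0064,0.0011,0.003],[0,0,0],[0,0,0]],"turn":[0,0,0]}' 0 25; python3 -c "
from tip import *
rep('s22')"
```

```text
time_s: 25.38
tool_pos: [0.4525, -0.3062, 0.2128]
tool_rot: [153.7, 86.4, -13.3]
force: [-1.0, 0.0, -1.6]
grip_width: 0.0356
25.375 [ 0.4525 -0.3062  0.2128] head -77.0 [-1.   0.  -1.6]
[ 0.0615 -0.0145 -0.998 ]
al,lat 0.011 0.001
[ 0.4524 -0.3063  0.2128]
```

View pics/zs22.png

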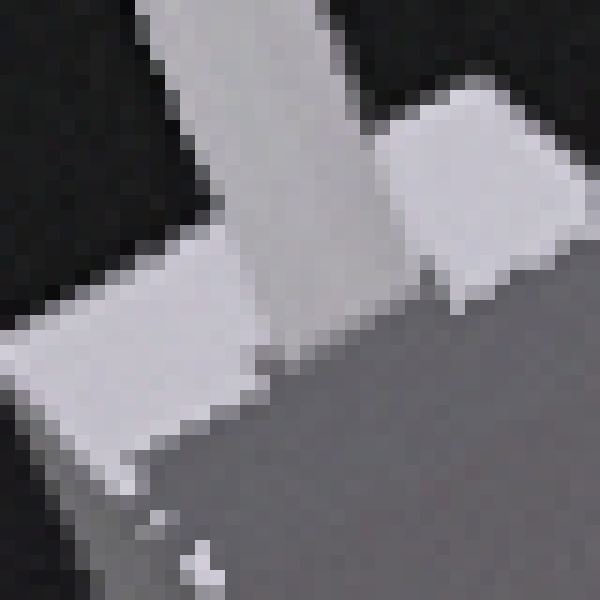

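```bash
python3 -c "
from tip import *
f([(283,368),(425,290)],.0916)
f([(283,368),(425,290)],.0900)
f([(258,350),(268,390),(435,262),(455,310)],.09)"
```

```text
0.0916 [(2.0, -9.9), (2.4, 12.2)]
0.09 [(0.1, -9.4), (0.5, 12.7)]
0.09 [(-6.1, -10.2), (2.6, -13.0), (-3.8, 16.7), (7.6, 13.7)]
```

```bash
python3 -m pendant '{"xyz":[[0,0,-0.003],[0,0,-0.003],[0,0,-0.002],[0,0,0]],"turn":[0,0,0,0]}' 0 15; python3 -c "
from tip import *
rep('s23')"
```

```text
time_s: 25.92
tool_pos: [0.4522, -0.3061, 0.2036]
tool_rot: [153.4, 86.4, -13.6]
force: [-0.3, -1.1, -1.5]
grip_width: 0.0361
25.925 [ 0.4522 -0.3061  0.2036] head -77.01 [-0.3 -1.1 -1.5]
[ 0.0602 -0.0146 -0.9981]
al,lat 0.0107 0.0011
[ 0.4522 -0.3062  0.2037]
```

View pics/zs23.png

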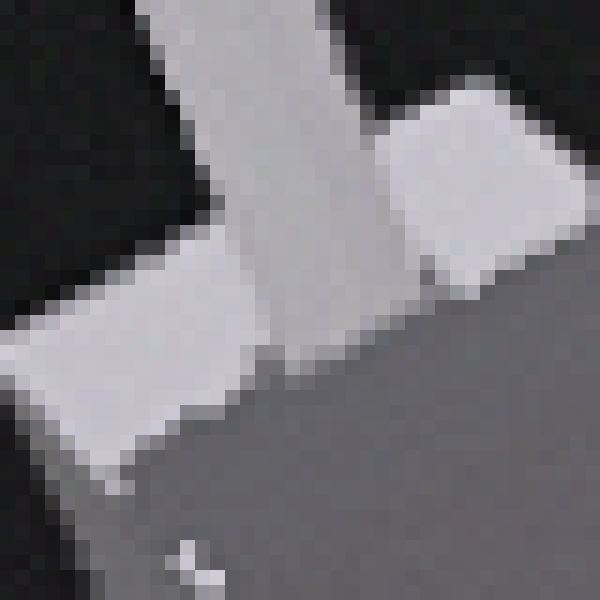

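```bash
python3 -m pendant '{"xyz":[[-0.001,-0.0002,-0.005],[-0.002,-0.0004,-0.006],[-0.002,-0.0004,-0.006],[-0.0015,-0.0003,-0.006],[0,0,0]],"turn":[0,0,0,0,0]}' 0 10; python3 -c "
from tip import *
rep('s24')"
```

```text
time_s: 26.6
tool_pos: [0.4451, -0.3075, 0.1789]
tool_rot: [153.5, 86.4, -13.5]
force: [0.3, -0.3, -1.7]
grip_width: 0.0358
26.6 [ 0.4451 -0.3075  0.1789] head -77.01 [ 0.3 -0.3 -1.7]
[ 0.0603 -0.0145 -0.9981]
al,lat 0.0035 0.0014
[ 0.4454 -0.3075  0.1792]
```

```bash
python3 -m pendant '{"xyz":[[-0.001,-0.0005,-0.01],[-0.001,-0.0005,-0.012],[0,0,-0.012],[0,0,-0.01],[0,0,-0.004],[0,0,0]],"turn":[0,0,0,0,0,0]}' 0 10; python3 -c "
from tip import *
rep('s25')
im=cv2.imread('pics/s25.png');cv2.imwrite('pics/s25c.png',cv2.resize(im[110:270,30:160],None,fx=4.5,fy=3.7,interpolation=cv2.INTER_CUBIC))"
```

```text
time_s: 27.4
tool_pos: [0.4433, -0.3083, 0.1274]
tool_rot: [153.2, 86.4, -13.8]
force: [0.5, -0.3, -2.9]
grip_width: 0.0361
27.4 [ 0.4433 -0.3083  0.1274] head -76.99 [ 0.5 -0.3 -2.9]
[ 0.0602 -0.0147 -0.9981]
al,lat 0.0016 0.001
[ 0.4434 -0.3084  0.1276]
```

View pics/s25c.png

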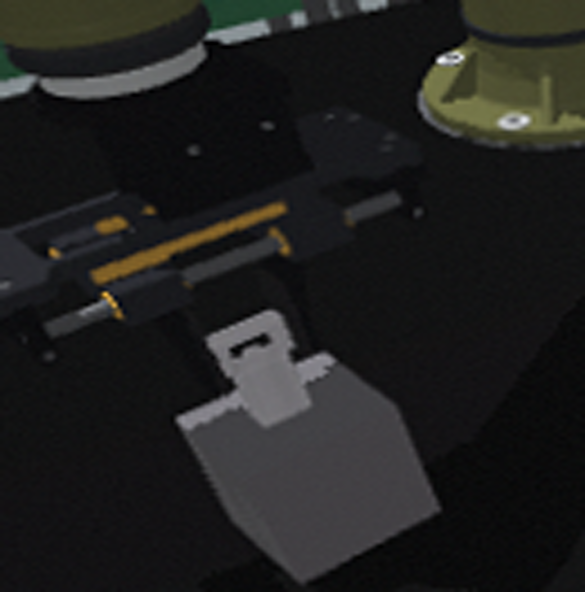

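```bash
python3 -m pendant '{"xyz":[[0,0,0],[0,0,0],[0,0,0.01],[0,0,0.04],[0,0,0.055],[0.02,0.02,0.055],[0.045,0.04,0.01],[0.045,0.045,0],[0.035,0.05,0],[0.015,0.058,0]],"turn":[0,0,0,0,0,0.12,0.15,0.15,0.15,0.15]}' 1 20; python3 -c "
from h import *
o=readout.get_obs();print(o['tool_pos'],o['tool_rot'][2]-o['tool_rot'][0]+90)
im,T=shot('scene','s26.png')
print([(round(d['score'],2),(T@np.r_[d['at'],1])[:3].round(4).tolist()) for d in pinpoint('scene','opener_grip')[:2]])"
```

```text
time_s: 28.7
tool_pos: [0.6062, -0.0983, 0.3145]
tool_rot: [148.2, 85.5, 22.9]
force: [0.2, -0.6, -0.9]
grip_width: 0.0868
[ 0.60616403 -0.09831094  0.31448349] -35.29525639531607
[(0.75, [0.4404, -0.3111, 0.1199])]
```

View pics/s26.png

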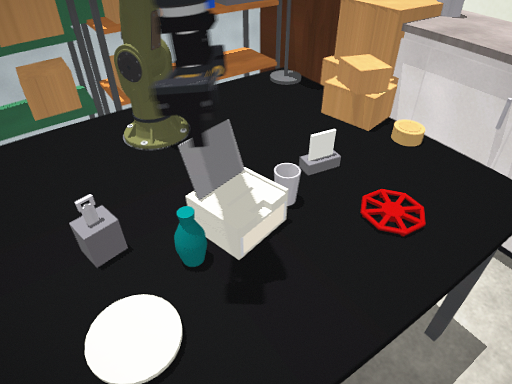

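```bash
python3 -m pendant '{"xyz":[[0.01,0.055,0],[0,0.058,0],[-0.015,0.055,0],[-0.025,0.055,0],[-0.03,0.053,0],[-0.03,0.05,-0.02],[-0.025,0.04,-0.03],[-0.015,0.02,-0.03],[0,0,-0.01],[0,0,0]],"turn":[0.12,0.12,0.12,0.11,0,0,0,0,0,0]}' 1 20; python3 -c "
from h import *
im,T=shot('wrist','wr3.png')
o=readout.get_obs();print(o['tool_pos'],o['tool_rot'][2]-o['tool_rot'][0]+90);print(R.from_euler('xyz',o['tool_rot'],degrees=True).as_matrix().round(4))
for n in ['plate_center','rack','plate_foot']:
    print(n,[(round(d['score'],2),(T@np.r_[d['at'],1])[:3].round(4).tolist()) for d in pinpoint('wrist',n)[:2]])
warp(im,'wrist',T,.475,.314,130,130,.115,'ww3.png',4)"
```

```text
time_s: 30.05
tool_pos: [0.4731, 0.3004, 0.2333]
tool_rot: [144.1, 84.7, 46.8]
force: [0.5, -0.3, -0.2]
grip_width: 0.087
[0.47336235 0.30064539 0.23384024] -7.234558480454666
[[ 0.0638  0.9903 -0.1235]
 [ 0.0684 -0.1278 -0.9894]
 [-0.9956  0.0547 -0.0759]]
plate_center [(0.56, [0.4755, 0.3175, 0.0617])]
rack [(0.61, [0.4729, 0.3168, 0.0035])]
plate_foot [(0.69, [0.4721, 0.3172, 0.0063])]
```

View pics/wr3.png

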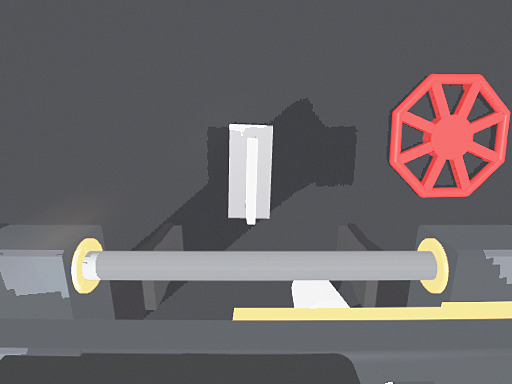

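View pics/ww3.png

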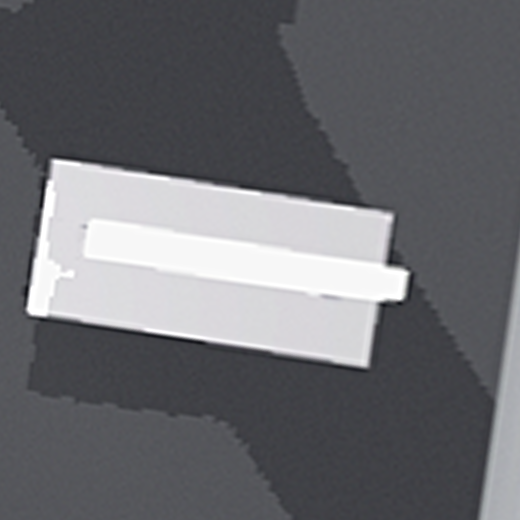

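```bash
python3 -m pendant '{"xyz":[[0.0028,0.0164,-0.02],[0,0,-0.03],[0,0,-0.03],[0,0,-0.03],[0,0,0]],"turn":[-0.015,0,0,0,0]}' 1 20; python3 -c "
from h import *
o=readout.get_obs();print(o['tool_pos'],o['tool_rot'][2]-o['tool_rot'][0]+90);print(R.from_euler('xyz',o['tool_rot'],degrees=True).as_matrix().round(4))
im,T=shot('wrist','wr4.png')
im,T=shot('top','t4.png');cv2.imwrite('pics/t4c.png',cv2.resize(im[200:280,100:220,::-1],None,fx=6,fy=6,interpolation=cv2.INTER_CUBIC))
im,T=shot('scene','s27.png');cv2.imwrite('pics/s27c.png',cv2.resize(im[80:190,270:370,::-1],None,fx=6,fy=5,interpolation=cv2.INTER_CUBIC))
"
```

```text
time_s: 30.88
tool_pos: [0.4833, 0.315, 0.1273]
tool_rot: [143.1, 84.0, 44.4]
force: [-0.5, -0.8, 0.7]
grip_width: 0.0868
[0.48328089 0.31500757 0.12732802] -8.665767797325117
[[ 0.0746  0.9862 -0.1475]
 [ 0.0732 -0.153  -0.9855]
 [-0.9945  0.0627 -0.0836]]
```

View pics/s27c.png

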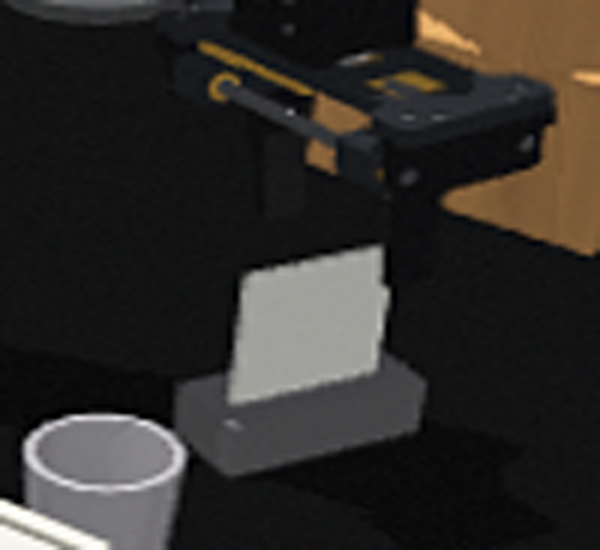

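View pics/wr4.png

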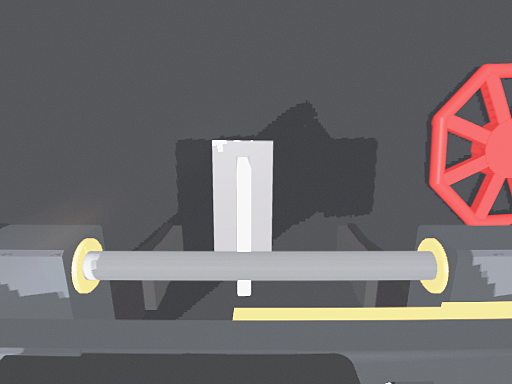

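```bash
python3 -m pendant '{"xyz":[[0,0,0.06],[0,0,0.06],[0,0,0]],"turn":[0,0,0]}' 1 20; python3 -c "
from h import *
o=readout.get_obs();print(o['tool_pos'],o['tool_rot'][2]-o['tool_rot'][0]+90);print(R.from_euler('xyz',o['tool_rot'],degrees=True).as_matrix().round(4)[:,0])"
python3 -m pendant '{"xyz":[[0,0,-0.05],[0,0,-0.05],[0,0,0]],"turn":[0,0,0]}' 1 20; python3 -c "
from h import *
o=readout.get_obs();print(o['tool_pos'],o['tool_rot'][2]-o['tool_rot'][0]+90);print(R.from_euler('xyz',o['tool_rot'],degrees=True).as_matrix().round(4)[:,0])"
```

```text
time_s: 31.4
tool_pos: [0.4868, 0.3172, 0.2597]
tool_rot: [142.8, 83.2, 44.1]
force: [-0.3, 0.1, 0.2]
grip_width: 0.0868
[0.48680507 0.31719649 0.25971192] -8.688040773924484
[ 0.0852  0.0826 -0.9929]
time_s: 31.78
tool_pos: [0.489, 0.3186, 0.1632]
tool_rot: [142.9, 82.6, 44.2]
force: [-0.1, 0.7, 0.9]
grip_width: 0.0874
[0.48902126 0.31860827 0.16324416] -8.701177737456561
[ 0.0925  0.09   -0.9916]
```

```bash
python3 -m pendant '{"xyz":[[0.045,0.03,0],[0.045,0.03,0],[0,0,0]],"turn":[0,0,0]}' 1 20; python3 -c "
from h import *
o=readout.get_obs();print(o['tool_pos'],o['tool_rot'][2]-o['tool_rot'][0]+90);print(R.from_euler('xyz',o['tool_rot'],degrees=True).as_matrix().round(4)[:,0])"
```

```text
time_s: 32.15
tool_pos: [0.5825, 0.382, 0.1694]
tool_rot: [143.2, 82.2, 44.6]
force: [-0.8, -1.8, 0.8]
grip_width: 0.0872
[0.58246459 0.38198113 0.1694479 ] -8.621271035927165
[ 0.0962  0.0949 -0.9908]
```

```bash
python3 -m pendant '{"xyz":[[-0.05,-0.031,0],[-0.05,-0.031,0],[0,0,0]],"turn":[0,0,0]}' 1 20; python3 -c "
from h import *
o=readout.get_obs();print(o['tool_pos'],o['tool_rot'][2]-o['tool_rot'][0]+90);print(R.from_euler('xyz',o['tool_rot'],degrees=True).as_matrix().round(4)[:,0],o['qpos'])"
```

```text
time_s: 32.52
tool_pos: [0.4807, 0.318, 0.1722]
tool_rot: [142.7, 82.2, 44.1]
force: [0.6, 0.9, 0.1]
grip_width: 0.0869
[0.48069341 0.31803397 0.17221342] -8.627975802542949
[ 0.0977  0.0946 -0.9907] [-59.36566091   5.32725113  25.50153238 105.53015555  -4.11899909
  62.01261244 -41.05195249]
```

```bash
python3 -m pendant '{"xyz":[[-0.0039,0,-0.015],[0,0,-0.015],[0,0,-0.015],[0,0,-0.015],[0,0,-0.012],[0,0,0]],"turn":[0.009,0,0,0,0,0]}' 1 20; python3 -c "
from h import *
o=readout.get_obs();print(o['tool_pos'],o['tool_rot'][2]-o['tool_rot'][0]+90);M=R.from_euler('xyz',o['tool_rot'],degrees=True).as_matrix();print(M.round(4)[:,0]);print('grasp',o['tool_pos']-.0187*M[:,0])
im,T=shot('wrist','wr5.png')"
```

```text
time_s: 33.28
tool_pos: [0.4794, 0.3195, 0.0978]
tool_rot: [142.1, 81.9, 44.0]
force: [-0.0, 0.5, 0.7]
grip_width: 0.0871
[0.47936921 0.31948152 0.097777  ] -8.092862139168915
[ 0.1009  0.0975 -0.9901]
grasp [0.47748192 0.31765853 0.11629199]
```

View pics/wr5.png

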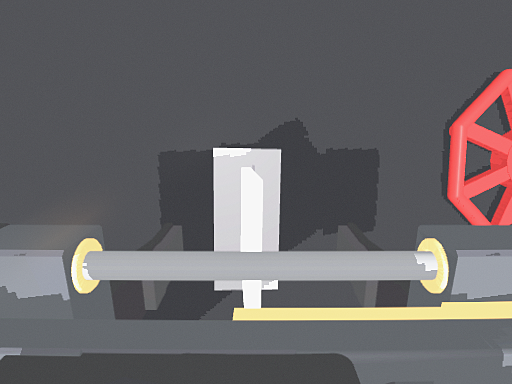

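```bash
python3 -m pendant '{"xyz":[[-0.0022,-0.0015,-0.003],[0,0,0],[0,0,0],[0,0,0],[0,0,0],[0,0,0],[0,0,0],[0,0,0],[0,0,0],[0,0,0]],"turn":[0,0,0,0,0,0,0,0,0,0]}' 0 40;python3 -c "
from h import *
o=readout.get_obs();print(o['tool_pos'],o['tool_rot'][2]-o['tool_rot'][0]+90);M=R.from_euler('xyz',o['tool_rot'],degrees=True).as_matrix();print(M.round(4)[:,0]);print('grasp',o['tool_pos']-.0187*M[:,0])"
```

```text
time_s: 34.58
tool_pos: [0.4765, 0.3196, 0.0974]
tool_rot: [143.4, 81.8, 45.3]
force: [-4.2, -0.7, 4.7]
grip_width: 0.0084
[0.476482   0.31961186 0.09737125] -8.097461322407355
[ 0.1001  0.1012 -0.9898]
grasp [0.47461039 0.31771895 0.11588081]
```

```bash
python3 -m pendant '{"xyz":[[0,0,0.01],[0,0,0.015],[0,0,0.015],[0,0,0.018],[0,0,0.018],[0,0,0.018],[0,0,0.018],[0,0,0.018],[0,0,0]],"turn":[0,0,0,0,0,0,0,0,0]}' 0 40;python3 -c "
from h import *
o=readout.get_obs();print(o['tool_pos'],o['tool_rot'][2]-o['tool_rot'][0]+90,o['force']);M=R.from_euler('xyz',o['tool_rot'],degrees=True).as_matrix();print(M.round(4)[:,0]);print('grasp',o['tool_pos']-.0187*M[:,0])
im,T=shot('scene','s28.png');cv2.imwrite('pics/s28c.png',cv2.resize(im[60:190,260:370,::-1],None,fx=6,fy=4.6,interpolation=cv2.INTER_CUBIC))
for n in ['plate_center','plate_foot']:
    print(n,[(round(d['score'],2),(T@np.r_[d['at'],1])[:3].round(4).tolist()) for d in pinpoint('scene',n)[:2]])
"
```

```text
time_s: 35.7
tool_pos: [0.4809, 0.319, 0.2411]
tool_rot: [141.8, 81.2, 43.6]
force: [1.0, 0.8, -1.5]
grip_width: 0.0076
[0.48085614 0.31898334 0.24112557] -8.198405145226303 [ 1.04712808  0.76806215 -1.49967291]
[ 0.1114  0.1059 -0.9881]
grasp [0.47877341 0.31700268 0.25960337]
plate_center [(0.73, [0.4395, -0.3123, 0.1158]), (0.6, [0.4824, 0.3152, 0.2083])]
plate_foot [(0.81, [0.4881, 0.3143, 0.15]), (0.17, [0.4771, 0.3171, -0.0014])]
```

View pics/s28c.png

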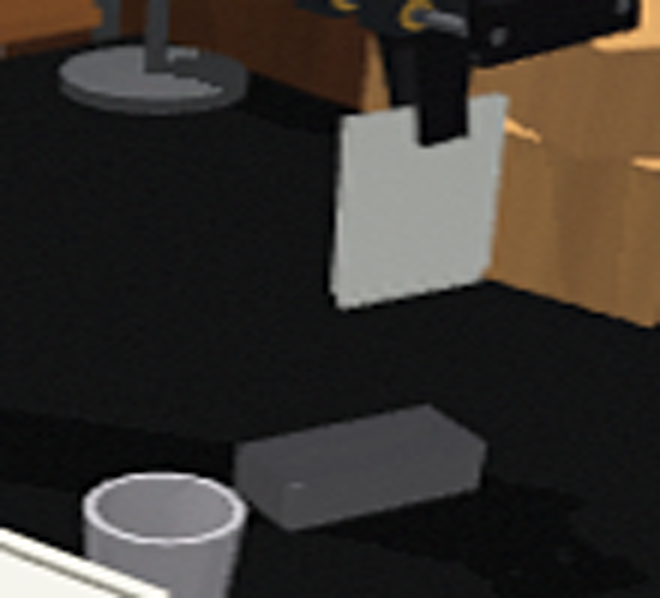

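```bash
python3 -m pendant '{"xyz":[[0.022,-0.03,0],[0.026,-0.04,0],[0.026,-0.04,0],[0.022,-0.04,0],[0,-0.036,0],[-0.008,-0.035,0],[-0.008,-0.035,0],[-0.008,-0.034,0],[-0.006,-0.02,0],[0,0,0]],"turn":[0.044,0.044,0.044,0.044,0.044,0.044,0.044,0.044,0.044,0]}' 0 40;python3 -c "
from h import *
o=readout.get_obs();print(o['tool_pos'],o['tool_rot'][2]-o['tool_rot'][0]+90,o['force']);M=R.from_euler('xyz',o['tool_rot'],degrees=True).as_matrix();print(M.round(4)[:,0]);print('grasp',o['tool_pos']-.0187*M[:,0])
"
```

```text
time_s: 37.1
tool_pos: [0.5398, -0.0029, 0.2267]
tool_rot: [144.8, 82.4, 70.2]
force: [-0.5, 0.4, -1.5]
grip_width: 0.0076
[ 0.53978236 -0.00289427  0.22667856] 15.32701994548016 [-0.54506143  0.35987186 -1.51478721]
[ 0.0451  0.1252 -0.9911]
grasp [ 0.53893869 -0.00523459  0.24521234]
```

```bash
python3 -m pendant '{"xyz":[[0,0,0],[0,0,0]],"turn":[-0.012,0]}' 0 40;python3 -c "
from h import *
o=readout.get_obs();print(o['tool_pos'],o['tool_rot'][2]-o['tool_rot'][0]+90,o['force']);M=R.from_euler('xyz',o['tool_rot'],degrees=True).as_matrix();print(M.round(4)[:,0]);print('grasp',o['tool_pos']-.0187*M[:,0])
im,T=shot('scene','s29.png');cv2.imwrite('pics/s29c.png',cv2.resize(im[90:270,160:310,::-1],None,fx=5,fy=3.3,interpolation=cv2.INTER_CUBIC))
for n in ['plate_center','plate_foot','slot','cover_edge','hinge','lightbox']:
    print(n,[(round(d['score'],2),(T@np.r_[d['at'],1])[:3].round(4).tolist()) for d in pinpoint('scene',n)[:2]])
im,T=shot('wrist','wr6.png')
for n in ['plate_foot','slot','hinge']:
    print(n,[(round(d['score'],2),(T@np.r_[d['at'],1])[:3].round(4).tolist()) for d in pinpoint('wrist',n)[:2]])
"
```

```text
time_s: 37.35
tool_pos: [0.5398, -0.0004, 0.2258]
tool_rot: [145.4, 82.4, 70.1]
force: [-0.0, 0.0, -1.2]
grip_width: 0.008
[ 5.39763553e-01 -3.62103904e-04  2.25846384e-01] 14.677768036395392 [-0.02584248  0.01573995 -1.19269099]
[ 0.0453  0.1249 -0.9911]
grasp [ 0.53891582 -0.00269813  0.24438052]
plate_center [(0.97, [0.541, -0.006, 0.1875])]
plate_foot [(0.6, [0.5417, -0.0034, 0.1349])]
slot [(0.92, [0.5539, -0.0047, 0.0905])]
cover_edge [(0.9, [0.4557, -0.0294, 0.2214])]
hinge [(0.8, [0.4947, -0.016, 0.1003])]
lightbox [(0.98, [0.5385, -0.011, -0.0054])]
plate_foot []
slot [(0.86, [0.551, -0.0028, 0.0913])]
hinge [(0.59, [0.4919, -0.0205, 0.0996]), (0.43, [0.5383, 0.1417, 0.0444])]
```

View pics/s29c.png

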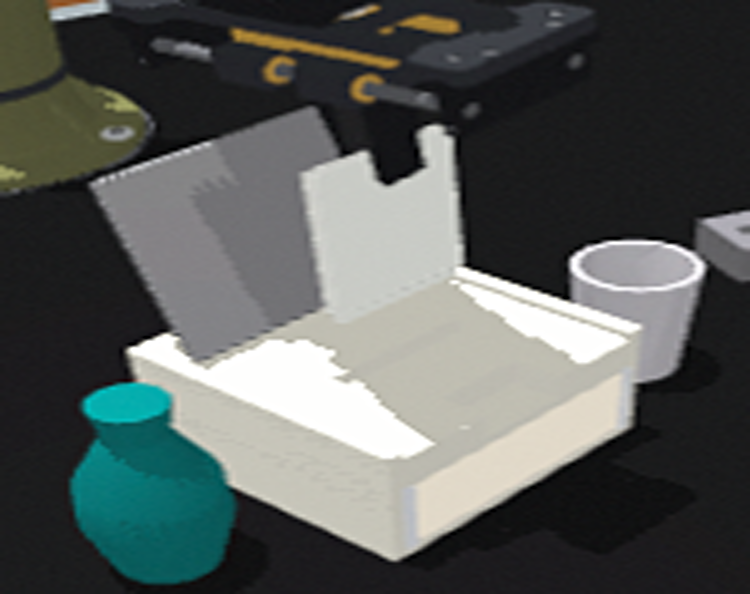

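View pics/wr6.png

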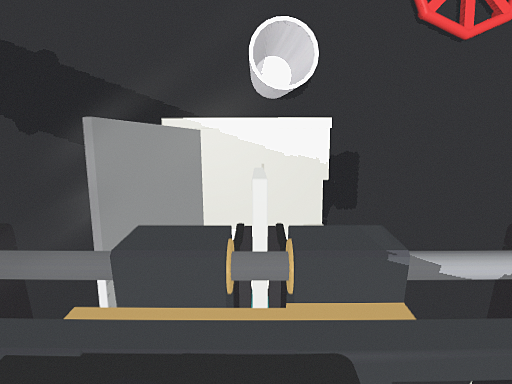

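```bash
python3 -c "
from h import *
im=cv2.imread('pics/s29.png');x0,y0,s=205,150,10
o=cv2.resize(im[y0:y0+60,x0:x0+70],None,fx=s,fy=s,interpolation=cv2.INTER_CUBIC).astype(float)
o=np.clip((o-110)*2.2,0,255).astype(np.uint8)
T=T_wc('scene');f=np.array([.968,.25,0]);n=np.array([-.25,.968,0]);S=np.array([.5499,-.0059,.09])
P=[S+f*.00525*i+n*.042*j for i,j in [(1,1),(1,-1),(-1,-1),(-1,1)]]
p=((proj('scene',P,T)-[x0,y0]+.5)*s).astype(np.int32);cv2.polylines(o,[p],True,(0,0,255),1)
cv2.imwrite('pics/o29.png',o)"
```

```text
(no output)
```

View pics/o29.png

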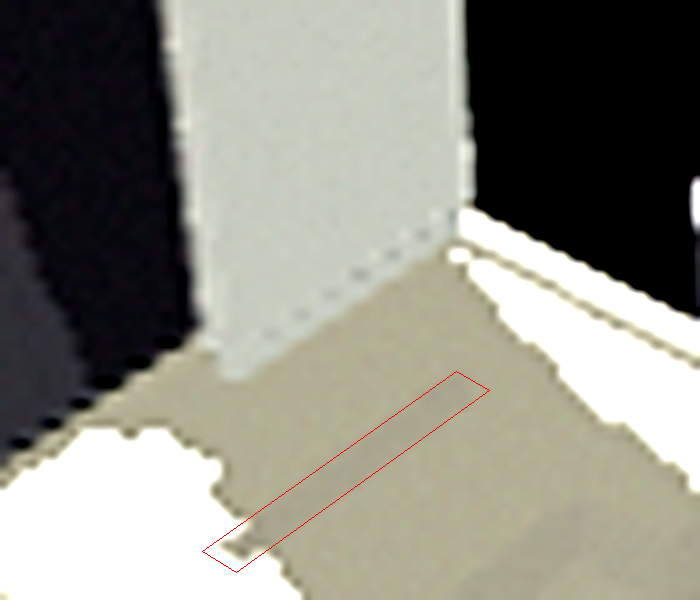

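```bash
cat > foot.py <<'E'
from h import *
def ft(pts,z,x0,y0,s):
    T=T_wc('scene');S=np.array([.5499,-.0059])
    w=pix_z('scene',np.array(pts)/s+[x0,y0]-.5,T,z)[:,:2]-S
    print(z,[(float(round(1e3*(q@[.968,.25]),1)),float(round(1e3*(q@[-.25,.968]),1))) for q in w])
E
python3 -c "
from foot import *
for z in (.1337,.131): ft([(237,380),(448,235)],z,205,150,10)"
```

```text
0.1337 [(-2.0, -31.2), (-2.6, 37.0)]
0.131 [(-4.5, -28.9), (-5.0, 39.7)]
```

```bash
python3 -m pendant '{"xyz":[[0.005,-0.0032,-0.01],[0,0,-0.01],[0,0,-0.009],[0,0,0],[0,0,0]],"turn":[0,0,0,0,0]}' 0 40;cat > look.py <<'E'
from foot import *
import sys
def look(tag,x0=205,y0=160,s=10,w=70,h=60):
    o=readout.get_obs();M=R.from_euler('xyz',o['tool_rot'],degrees=True).as_matrix();g=o['tool_pos']-.0187*M[:,0]
    print(o['time_s'],o['tool_pos'].round(4),'head',round(o['tool_rot'][2]-o['tool_rot'][0]+90,2),o['force'].round(1),M[:,0].round(4))
    d=g[:2]-[.5499,-.0059];l=M[:2,0]@[.968,.25];print('grasp al,lat,z',(1e3*(d@[.968,.25])).round(1),(1e3*(d@[-.25,.968])).round(1),g[2].round(4),'foot al',(1e3*(d@[.968,.25])+111*l).round(1),'z',(g[2]-.111*np.cos(l)).round(4),'lean',l.round(4))
    im,T=shot('scene',tag+'.png')
    q=cv2.resize(im[y0:y0+h,x0:x0+w,::-1],None,fx=s,fy=s,interpolation=cv2.INTER_CUBIC).astype(float)
    q=np.clip((q-110)*2.2,0,255).astype(np.uint8)
    f=np.array([.968,.25,0]);n=np.array([-.25,.968,0]);S=np.array([.5499,-.0059,.09])
    P=[S+f*.00525*i+n*.042*j for i,j in [(1,1),(1,-1),(-1,-1),(-1,1)]]
    p=((proj('scene',P,T)-[x0,y0]+.5)*s).astype(np.int32);cv2.polylines(q,[p],True,(0,0,255),1)
    cv2.imwrite('pics/o'+tag+'.png',q)
if __name__=='__main__': look(sys.argv[1])
E
python3 look.py s30
```

```text
time_s: 38.52
tool_pos: [0.5445, -0.0054, 0.1941]
tool_rot: [145.8, 82.4, 70.4]
force: [-0.4, 0.4, -1.8]
grip_width: 0.0074
38.525 [ 0.5445 -0.0054  0.1941] head 14.57 [-0.4  0.4 -1.8] [ 0.0444  0.1244 -0.9912]
grasp al,lat,z -6.5 -0.2 0.2127 foot al 1.8 z 0.102 lean 0.074
```

View pics/os30.png

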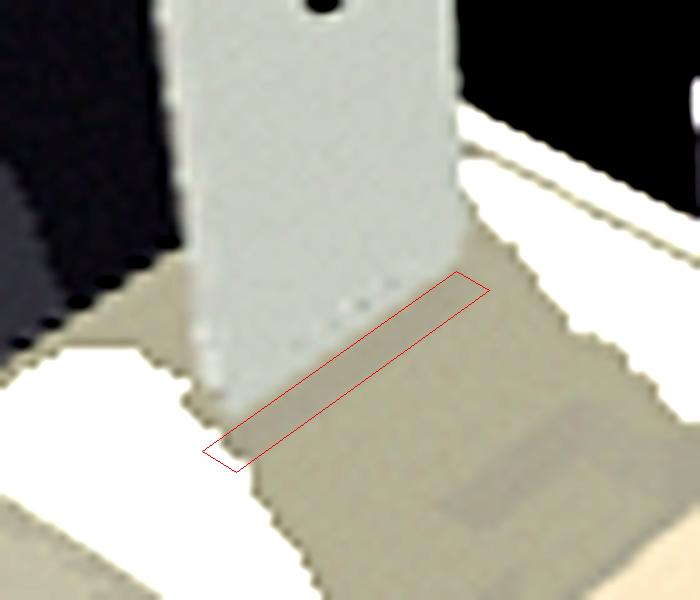

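```bash
python3 -c "
from foot import *
for z in (.102,.099): ft([(235,412),(450,272)],z,205,160,10)
T=T_wc('scene');f=np.array([.968,.25,0]);n=np.array([-.25,.968,0]);S=np.array([.5499,-.0059,.102])
print((proj('scene',[S+n*.037+f*.0025,S-n*.037+f*.0025],T)-[205,160]+.5)*10)"
```

```text
0.102 [(0.9, -37.2), (3.9, 29.8)]
0.099 [(-1.6, -34.8), (1.3, 32.6)]
[[466.22700842 254.86501594]
 [240.77589355 414.61651182]]
```

```bash
python3 -m pendant '{"xyz":[[-0.0004,0.0015,-0.005],[0,0,-0.005],[0,0,-0.004],[0,0,0]],"turn":[0,0,0,0]}' 0 40;python3 look.py s31
```

```text
time_s: 39.08
tool_pos: [0.5442, -0.0035, 0.1797]
tool_rot: [145.5, 82.4, 70.1]
force: [-0.6, 0.3, -0.6]
grip_width: 0.0078
39.075 [ 0.5442 -0.0035  0.1797] head 14.61 [-0.6  0.3 -0.6] [ 0.0451  0.1249 -0.9912]
grasp al,lat,z -6.3 1.7 0.1982 foot al 2.0 z 0.0875 lean 0.0749
```

View pics/os31.png

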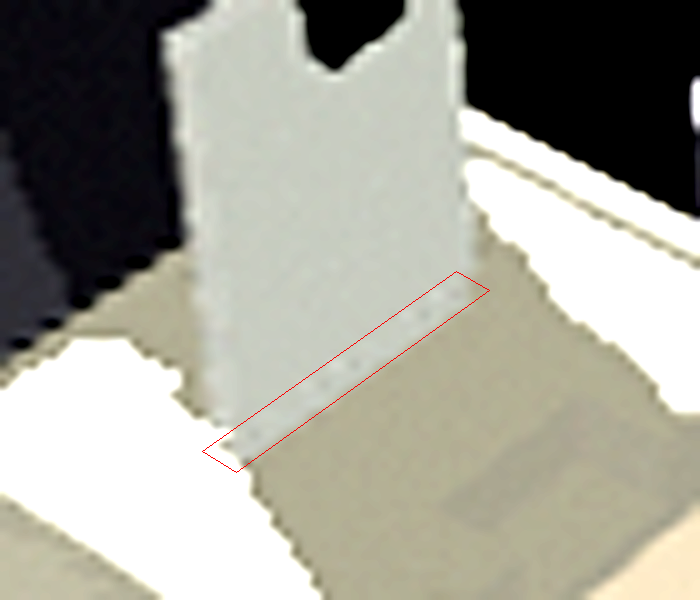

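```bash
python3 -m pendant '{"xyz":[[-0.0012,-0.0003,-0.002],[0,0,-0.004],[0,0,-0.004],[0,0,-0.002],[0,0,0]],"turn":[0,0,0,0,0]}' 0 40;python3 look.py s32
```

```text
time_s: 39.75
tool_pos: [0.5439, -0.0038, 0.1676]
tool_rot: [144.6, 82.3, 69.3]
force: [0.8, 0.0, -1.4]
grip_width: 0.0076
39.75 [ 0.5439 -0.0038  0.1676] head 14.62 [ 0.8  0.  -1.4] [ 0.0473  0.125  -0.991 ]
grasp al,lat,z -6.7 1.5 0.1861 foot al 1.9 z 0.0754 lean 0.0771
```

View pics/os32.png

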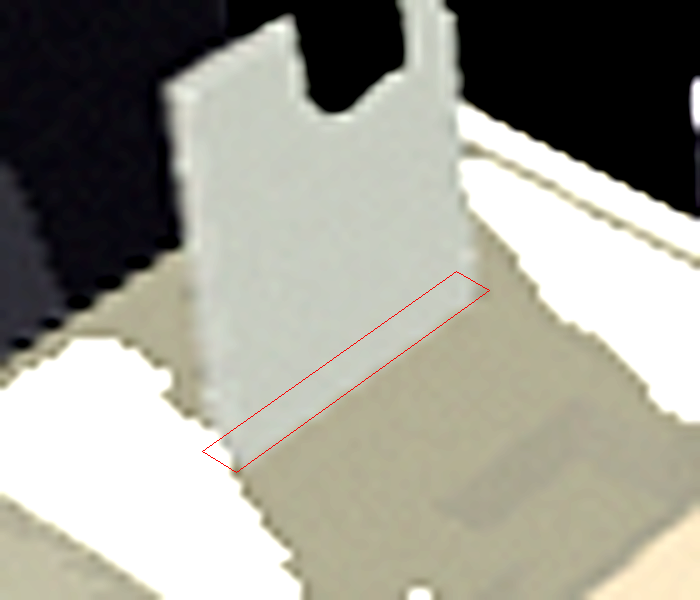

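```bash
python3 -m pendant '{"xyz":[[0,0,0],[0,0,0],[0,0,0],[0,0,0]],"turn":[0,0,0,0]}' 0.45 20;python3 look.py s33; python3 -c "
import cv2
im=cv2.imread('pics/s33.png');cv2.imwrite('pics/s33c.png',cv2.resize(im[90:270,160:310],None,fx=5,fy=3.3,interpolation=cv2.INTER_CUBIC))"
```

```text
time_s: 40.3
tool_pos: [0.5441, -0.0039, 0.1683]
tool_rot: [144.5, 82.3, 69.1]
force: [-1.5, 0.0, 0.7]
grip_width: 0.0365
40.3 [ 0.5441 -0.0039  0.1683] head 14.6 [-1.5  0.   0.7] [ 0.0479  0.1253 -0.991 ]
grasp al,lat,z -6.6 1.3 0.1868 foot al 2.1 z 0.0761 lean 0.0777
```

View pics/s33c.png

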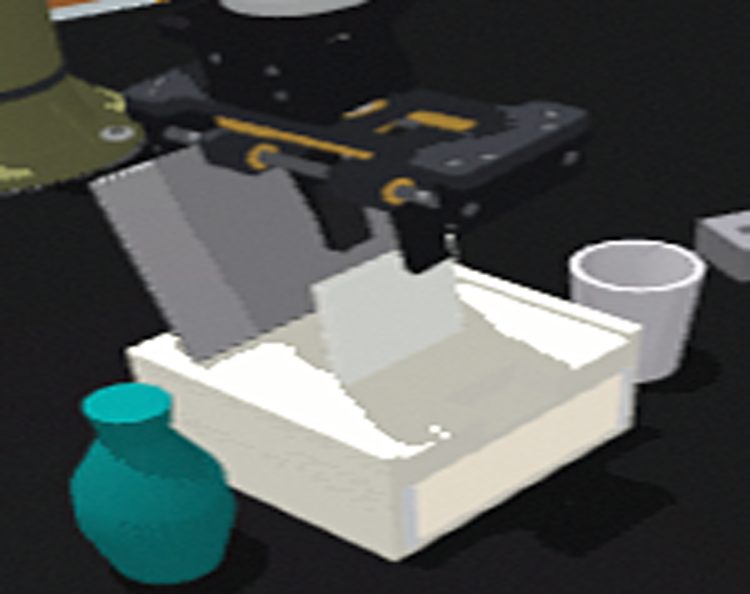

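```bash
python3 -m pendant '{"xyz":[[0,0,0.015],[0,0,0.02],[0,0,0.025],[0.015,0.004,0.03],[0.03,0.008,0.03],[0.04,0.01,0],[0.04,0.01,0],[0,0,0]],"turn":[0,0,0,0,0,0,0,0]}' 0.45 20;python3 look.py s34; python3 -c "
from h import *
im=cv2.imread('pics/s34.png');cv2.imwrite('pics/s34c.png',cv2.resize(im[110:270,160:310],None,fx=5,fy=3.7,interpolation=cv2.INTER_CUBIC))
for c in ('scene','top'):
  im,T=shot(c,'f1'+c+'.png')
  for n in ['plate_center','plate_foot','cover_edge','opener_grip','vase_mid','mug_mid','trivet']:
    print(c,n,[(round(d['score'],2),(T@np.r_[d['at'],1])[:3].round(4).tolist()) for d in pinpoint(c,n)[:1]])
"
```

```text
time_s: 41.35
tool_pos: [0.6734, 0.0297, 0.3011]
tool_rot: [141.7, 82.0, 66.5]
force: [0.0, 0.0, -0.7]
grip_width: 0.0388
41.35 [0.6734 0.0297 0.3011] head 14.72 [ 0.   0.  -0.7] [ 0.0556  0.1276 -0.9903]
grasp al,lat,z 126.9 1.6 0.3196 foot al 136.4 z 0.209 lean 0.0857
scene plate_center [(0.62, [0.5491, -0.0091, 0.113])]
scene plate_foot [(0.66, [0.5527, -0.0053, 0.0578])]
scene cover_edge [(0.73, [0.4548, -0.0297, 0.2187])]
scene opener_grip [(0.83, [0.4388, -0.3121, 0.1155])]
scene vase_mid [(0.49, [0.5517, -0.0046, 0.0909])]
scene mug_mid [(0.92, [0.5369, 0.1395, 0.0512])]
scene trivet [(0.67, [0.7335, 0.3229, 0.0007])]
top plate_center []
top plate_foot []
top cover_edge [(0.88, [0.4545, -0.0347, 0.2259])]
top opener_grip [(0.67, [0.4429, -0.307, 0.1165])]
top vase_mid [(0.87, [0.5791, -0.1493, 0.0737])]
top mug_mid [(0.63, [0.5367, 0.1371, 0.0495])]
top trivet [(0.9, [0.7349, 0.3198, 0.0011])]
```

View pics/s34c.png

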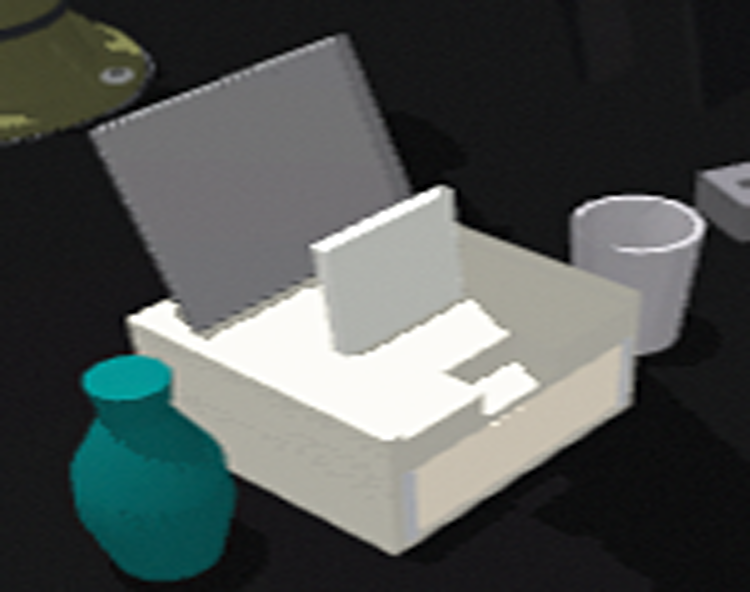

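```bash
python3 - <<'E'
from h import *
T=T_wc('scene');x0,y0,s=205,130,9
im=cv2.imread('pics/s34.png');o=cv2.resize(im[y0:y0+75,x0:x0+75],None,fx=s,fy=s-1,interpolation=cv2.INTER_CUBIC)
o=np.clip(o*1.0,0,255).astype(np.uint8)
f=np.array([.968,.25,0]);n=np.array([-.25,.968,0]);S=np.array([.5499,-.0059,0])
for i in (1,-1):
    P=[S+f*.004*i+n*.04*a+np.array([0,0,z]) for a,z in [(1,.165),(-1,.165),(-1,.09),(1,.09)]]
    p=((proj('scene',P,T)-[x0,y0]+.5)*[s,s-1]).astype(np.int32);cv2.polylines(o,[p],True,(0,0,255) if i==1 else (0,255,0),1)
cv2.imwrite('pics/o34.png',o)
E
```

```text
(no output)
```

View pics/o34.png

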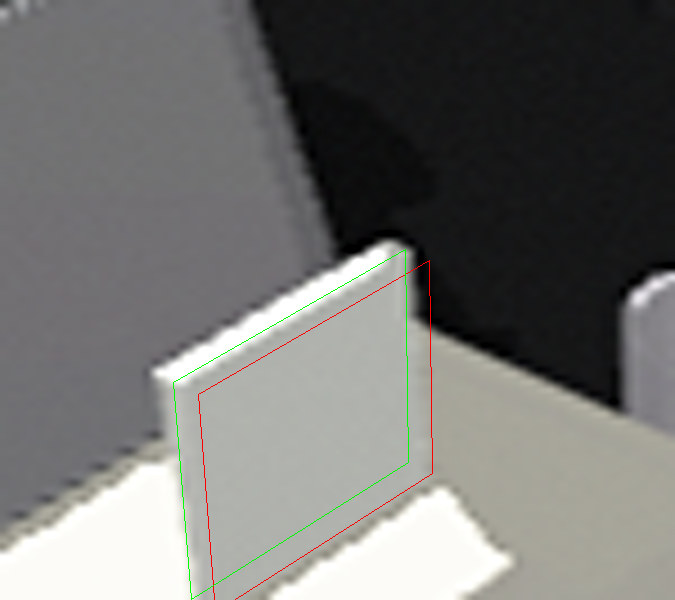

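```bash
python3 -m pendant '{"xyz":[[-0.03,-0.008,-0.01],[-0.03,-0.009,-0.015],[-0.03,-0.009,-0.015],[-0.028,-0.008,-0.015],[-0.003,-0.001,-0.015],[0,0,-0.015],[0,0,-0.015],[0,0,0]],"turn":[0,0,0,0,0,0,0,0]}' 0 20;python3 look.py s35
```

```text
time_s: 43.2
tool_pos: [0.5499, -0.0073, 0.1973]
tool_rot: [140.6, 81.9, 65.2]
force: [-1.1, 0.6, 0.1]
grip_width: 0.0003
43.2 [ 0.5499 -0.0073  0.1973] head 14.66 [-1.1  0.6  0.1] [ 0.0587  0.1273 -0.9901]
grasp al,lat,z -2.1 -3.4 0.2158 foot al 7.8 z 0.1053 lean 0.0887
```

```bash
python3 -m pendant '{"xyz":[[0.002,0.001,-0.012],[0,0,-0.01],[0,0,-0.003],[0,0,-0.003],[0,0,0]],"turn":[0,0,0,0,0]}' 0 20;python3 look.py s36
python3 -m pendant '{"xyz":[[0,0,-0.003],[0,0,-0.003],[0,0,0]],"turn":[0,0,0]}' 0 20;python3 look.py s37;  python3 -c "
import cv2
im=cv2.imread('pics/s37.png');cv2.imwrite('pics/s37c.png',cv2.resize(im[90:250,160:310],None,fx=5,fy=3.7,interpolation=cv2.INTER_CUBIC))"
```

```text
time_s: 43.88
tool_pos: [0.5537, -0.0062, 0.1688]
tool_rot: [139.5, 81.9, 64.2]
force: [0.7, 0.4, 0.0]
grip_width: 0.0005
43.875 [ 0.5537 -0.0062  0.1688] head 14.68 [0.7 0.4 0. ] [ 0.0613  0.1266 -0.9901]
grasp al,lat,z 1.9 -3.2 0.1873 foot al 12.0 z 0.0767 lean 0.091
time_s: 44.3
tool_pos: [0.5576, -0.0057, 0.1673]
tool_rot: [136.7, 81.5, 61.4]
force: [1.1, 0.3, 0.0]
grip_width: 0.0006
44.3 [ 0.5576 -0.0057  0.1673] head 14.7 [1.1 0.3 0. ] [ 0.0707  0.1295 -0.989 ]
grasp al,lat,z 5.7 -3.7 0.1858 foot al 16.9 z 0.0753 lean 0.1009
```

View pics/s37c.png

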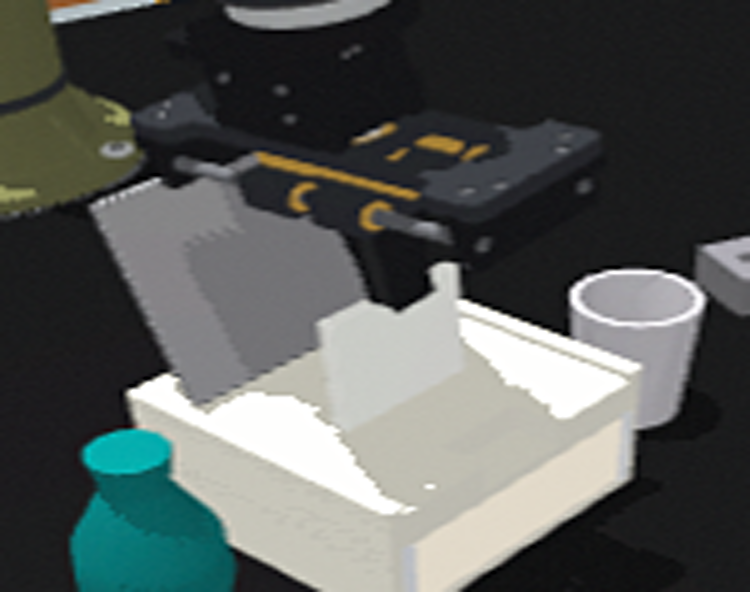

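```bash
python3 -m pendant '{"xyz":[[0,0,0.012],[0.005,0.001,0.02],[0.015,0.004,0.03],[0.03,0.008,0.03],[0.04,0.01,0.02],[0.04,0.01,0.01],[0.02,0.005,0],[0,0,0],[0,0,0]],"turn":[0,0,0,0,0,0,0,0,0]}' 0 20; python3 -c "
from h import *
for c in ('scene','top'):
  im,T=shot(c,'f2'+c+'.png')
  for n in ['plate_center','plate_foot','cover_edge','opener_grip','vase_mid','mug_mid','trivet']:
    print(c,n,[(round(d['score'],2),(T@np.r_[d['at'],1])[:3].round(4).tolist()) for d in pinpoint(c,n)[:1]])
"
```

```text
time_s: 45.48
tool_pos: [0.7088, 0.0329, 0.2955]
tool_rot: [137.5, 81.7, 62.2]
force: [0.2, -0.8, -0.6]
grip_width: 0.0007
scene plate_center [(0.86, [0.5457, -0.0085, 0.1108])]
scene plate_foot [(0.74, [0.5502, -0.0072, 0.0537])]
scene cover_edge [(0.71, [0.4546, -0.0274, 0.2194])]
scene opener_grip [(0.83, [0.4384, -0.3101, 0.1173])]
scene vase_mid [(0.85, [0.5806, -0.1466, 0.0716])]
scene mug_mid [(0.66, [0.5371, 0.1426, 0.0496])]
scene trivet [(0.74, [0.7347, 0.3257, 0.0008])]
top plate_center [(0.36, [0.5434, -0.0066, -0.0026])]
top plate_foot []
top cover_edge [(0.88, [0.4552, -0.0328, 0.2261])]
top opener_grip []
top vase_mid [(0.7, [0.5808, -0.1485, 0.0759])]
top mug_mid [(0.72, [0.54, 0.1343, 0.0475])]
top trivet [(0.59, [0.735, 0.3204, -0.0002])]
```

View pics/f2scene.png

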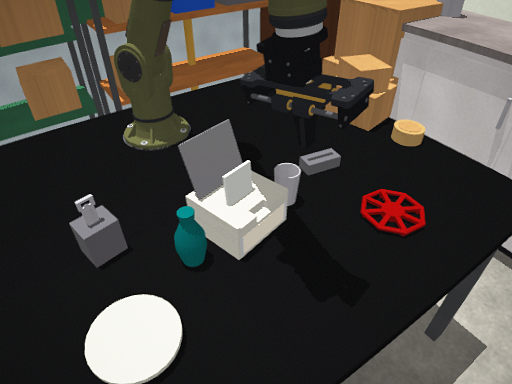

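View pics/f2top.png

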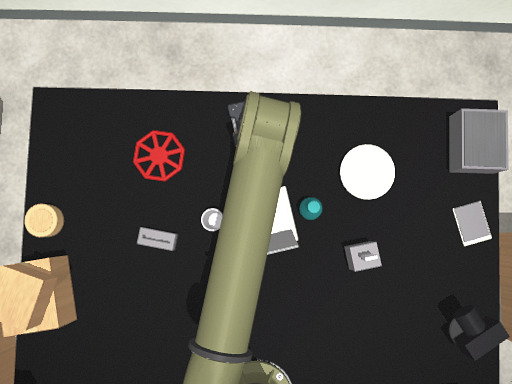

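The final pictures show the cover leaning back (scene pixel ~212,158), the plate home in the slot (~238,183), and the opener in its stand (~88,210). The vase, tumbler and trivet are where they started, and the hand is clear of everything.

```bash
python3 -c "
from cell import sign_off
print(sign_off())"
```

```text
the job is handed in; nothing more can be done
None
```

The job is done and handed in at about 46 s of the 72 s allowed.

**What I did**
- I gripped the opener by its head, tilted it in the fingers against the stand's edge and put the blade in the notch. I levered the cover up and pushed it back until it stopped moving.
- I straightened the opener against the stand's side and put it back in its stand. The first two tries at the stand's slot landed on the block's top; the third went in.
- I then moved the plate from its rack to the slot, lowered it about 15 mm in and let go. It dropped the rest of the way, and I checked it by pressing its top with the shut fingers.

**Last checks**
- **Plate:** its foot measured 54 mm above the table, against 55 mm when fully home. The pressing fingers stalled at about 167 mm, against a plate top expected at about 165 mm. It leans back a few degrees in the slot's play.
- **Cover:** it is at or very near its stop, about 110°. Its front edge measured 219 mm high from one camera and 226 mm from the other.
- **Opener:** it is seated; its grip point is within about 4 mm of its starting measurement, which is the detector's accuracy.
- **Vase, tumbler and trivet:** they are unmoved to within 3–5 mm, also about the detector's accuracy.

**What disagreed or could not be checked**
- The top camera could not confirm the plate or the opener in its last picture: the arm covered the light box, and the opener was not detected.
- I judged the hand's clearance from the cover by geometry and pictures only. While lowering the plate it was only about 8 mm above the cover's top edge, and while pressing on the plate I could only judge it in the picture.
- The hand tilted by up to about 8° over the moves, which the commands could not correct.

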